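# Check the cured coat on the underside of a square pot with a pen gauge

### The job

The little square white pot has a cured gel coat on its underside: turn it over so that it stands mouth-down on the black tray, and let go of it. Then draw the pen gauge out of its stand and finish holding it upright with its tip inside the small ring marked on the pot's upturned underside, pressing lightly so that the sprung tip is about half pushed in. The program ends while the gauge is still held there, and everything else stays where it is.

Things in the scene. Friction and masses are not known exactly. Their poses are not given: they have to be found in the camera images.
- pot: square open-topped white ceramic pot, 46 x 46 mm outside with flat straight sides, 50 mm tall, walls 4 mm, base 6 mm, about 0.12 kg (it varies), centre of mass 20 mm above the underside. It starts mouth-up in the middle of the tray's front half and can also lie steadily on any flat side. Origin: centre of its underside; z runs from the underside to the mouth (so it points down once the pot is mouth-down); x and y are square to the sides
- pot_spot (a point): centre of the marked dark ring (16 mm outside, 12 mm inside diameter) on the pot's underside, 8 mm from the underside's centre along the pot's x
- gauge: metal pen gauge, standing upright in the stand, about 0.09 kg. Origin: its lower end (tip fully out), z up along its axis to the other end. Sprung tip, 7 mm diameter, sticks out from z 0 to 12 mm; round barrel 16 mm diameter from 12 to 42 mm; collar 28 mm diameter from 42 to 48 mm, which rests on the stand; square handle 18 x 18 mm from 48 to 114 mm, its flats square to x and y
- gauge_tip (a point): the end of the gauge's sprung tip (moves with the tip)
- plunger (a joint): how far the gauge's sprung tip is pushed in, m: 0 = fully out, 0.012 = fully in; half in is 0.006. The spring takes 0.9 N to start and 4.5 N fully in (2.7 N half-way)
- stand: fixed grey block 60 x 60 x 50 mm with a 21 mm upright through hole in which the gauge hangs by its collar; on the tray to the left or to the right of the pot. Origin: centre of its underside
- tray: fixed flat black tray 360 (x) x 600 (y) mm; floor 4 mm thick, its upper face at z = 4 mm; rim 12 mm tall. Origin: centre of its underside
- lamp: fixed white nail lamp, 130 x 155 x 77 mm, on the back left of the tray. Origin: centre of its underside
- jar_a: closed empty glass jar with a twist cap, 50 mm across, 55 mm tall; stands on the tray to the left or right of the pot. Origin: centre of its underside. Leave it alone
- jar_b: the same kind of jar, at the back of the tray. Origin: centre of its underside. Leave it alone
- polish: slim glass bottle with black cap, 30 mm across, 70 mm tall, back of the tray. Origin: centre of its underside. Leave it alone
- file: frosted glass nail file, 12 x 140 x 4 mm, lying on the tray behind the pot. Origin: centre of its underside. Leave it alone
- comb: red plastic comb, 30 x 150 x 4 mm, lying on the tray at the back right. Origin: centre of its underside. Leave it alone
- buffer: grey sanding block, 28 x 90 x 28 mm, lying on the sill to the right of the tray. Origin: centre of its underside. Leave it alone
There are look-alikes about, which are no part of the job. What is shaped like the pot but orange or purple is not meant.

How it is judged:
On the way, in this order (a step that is already met when the one before it is completed fails the run):
1. the pot stands mouth-down on the tray and is released, the gauge still in its stand (angle between pot's own z axis and vertical above 3.05 rad and contact force between pot and tray above 0.5 N and contact force between pot and the fingers below 0.1 N and linear speed of pot below 0.03 m/s and contact force between gauge and stand above 0.1 N), for 0.2 s.
2. the gauge is drawn up out of its stand in the gripper (z of gauge in the frame of stand above 0.055 m and contact force between gauge and the fingers above 2 N), for 0.1 s.
At the end, for the whole second after the job is handed in: The pot stands mouth-down on the tray, not touched by the fingers; the gauge is held in the fingers alone, within 0.15 rad of upright, its tip on the underside within 6.5 mm of the ring's centre, pushed in 3 to 9 mm of its 12 mm, with 0.8 to 6 N on the pot (angle between pot's own z axis and vertical above 3.05 rad and contact force between pot and tray above 0.5 N and contact force between pot and the fingers below 0.1 N and horizontal distance between gauge_tip and pot_spot below 0.0065 m and angle between gauge's own z axis and vertical below 0.15 rad and value of joint plunger between 0.003 and 0.009 m and contact force between gauge and pot between 0.8 and 6 N and contact force between gauge and the fingers above 2 N and contact force between gauge and stand below 0.1 N); the arm keeps its last pose, push and grip.
It fails at once if the gauge is rammed onto the pot (over 15 N) (contact force between gauge and pot above 15 N).
It fails at once if a bystander is moved by more than 30 mm (distance of any of jar_a, jar_b, polish, file, comb, buffer from where it was at the start of the episode above 0.03 m).
It also fails if it takes over 67 s, if anything falls off the work surface, if the arm or the gripper's body presses on something with over 40 N, if the wrist force passes 120 N, or if a joint passes its speed limit or range.

### The arm

A 7-joint arm with a two-finger parallel gripper is mounted at the origin on the work surface. World frame = base frame: x ahead of the robot, y to its left, z up, the work surface at z = 0. Lengths are in m, angles in rad, forces in N, time in s.
With the tool pointing down it reaches from about 0.4 to 0.85 m from the base axis. Payload 10.4 kg.
Tool frame: the origin (TCP) lies midway between the tips of the shut fingers; the grasp point (between the pads) lies 19 mm behind it; y points along the fingers, x is the direction in which the jaws open and shut, and the axes are right-handed (so a half turn about y gives the same grasp; the last joint's range is limited). The gripper opens to 87 mm and grips with 3 to 60 N. Pads are 19 mm wide; open, the fingers measure 117 mm over their backs; the gripper's body (75 mm by 190 mm) begins 51 mm behind the grasp point.
Start: joints at [1.291, 0.332, -0.065, 1.46, 0.022, 1.35, -0.088], TCP at [0.159, -0.605, 0.223] pointing down, gripper open.
Joint ranges: [-2.6, 2.6], [-0.5, 2.12], [-1.47, 1.34], [0.16, 2.42], [-1.27, 4.41], [0.06, 2.06], [-2.6, 2.6]. Speed limits (rad/s): [2.22, 2.22, 2.79, 2.79, 3.14, 3.14, 3.14].

### API

Orientations are given as a unit quaternion [x, y, z, w].
In Python, from bench import r gives the robot as it stands. The module is installed in compiled form; this text tells all that it offers.
- The arm moves only by the tool arm_command, never from a script. Its argument "deltas" is one flat list of numbers, 6 for each row, row after row: the shift along the tool's x, y, z in m, then the turn, a rotation vector about the tool's x, y, z in degrees. In form: [tx, ty, tz, ax, ay, az, tx, ty, tz, ax, ay, az, ...]. A call has 1 to 8 rows; each row is the pose to reach, as a shift and turn from the pose commanded when the call began, along the tool's axes at that moment; what a row does not reach only later rows make up. A row lasts 1/8 s, in which the tool goes at most 62.5 mm and 10.7 degrees, less where a joint would pass 70% of its speed; a pose out of reach is approached as far as the arm can. A call with a gripper value outside its range is refused whole. "hand" is the opening, from 0 (shut) to 1 (fully open), set as the call begins (left out, the last holds). The fingers move at their own pace and stop on an object; "grip_force" is the grip in N (left out, the last holds). Time passes only in rows, so rows that repeat a pose let the fingers close. It gives the time, the measured TCP pose, the force and the opening at its end, in the units of the state.
- r.read_state(): the state, without advancing time (a new reading comes with each control period).
- r.camera(name): name is "side" or "top" or "wrist"; returns a dict with "image" (480x640x3 uint8, red, green, blue), "intrinsics" (3x3 intrinsics, pixels), "world_from_camera" (4x4, takes a point from camera to world coordinates); the wrist camera has in their place "hand_eye" (4x4, takes a point from camera to tool coordinates, whose origin is the TCP and whose axes are the tool frame's). Camera axes: x right, y down, z forward; pixel columns grow to the right and rows downward; lengths in m; the calibration is good to about 2 mm. A picture is of the moment at which its call begins: read the wrist's pose just before it. There is no depth.
- r.close_job(): hands the job in, once; it reports no verdict.
Trained networks look in a picture, given as the dict that the camera call returned (one of the last four; its "shot" number tells which), for a name from the list of things; names that differ only in an ending like _2 or _b are one class to them, and where a whole thing is asked for, a point or a joint stands for the part that bears it (a point fixed in the world has none). Each returns a list of dicts, best first, with "conf" (0 to 1); they miss things now and then, are a little off and sometimes report something else, mostly with a low value. They report only what shows in the picture. A call takes as long as a camera call. They do not tell look-alikes from the thing itself.
- r.boxes_of(picture, query): "centre" ([row, column] in pixels, amid what is visible of it).
- r.regions_of(picture, query): "region" (480x640 bool, what is visible of it) and "centre" ([row, column] in pixels, amid what is visible of it).
The state is a dict: "time": time; "joint_positions": joint angles; "joint_vel": joint speeds; "joint_torque": joint torques, N m; "ee_pos": TCP position; "eef_rot": TCP orientation; "ft_force": force on the tool from outside, world axes, zero at the start; "torque": the same for the moment, N m; "width": finger opening in m.
Only numpy, scipy, OpenCV 4.12 (cv2) and the standard library are available. Lean on these libraries where they do the work, as an engineer would, in place of code of your own. Each camera call takes 0.05 s, during which the arm holds its last target.

## Working session

There is one attempt and no reset: what is moved stays moved. The work goes in short steps, Python scripts to look and compute and a tool call to move; the robot and the scene stay as the last step left them, time stands still between calls to the robot, and variables do not carry over. Pictures are saved under pics/ and viewed, and the job is handed in when it is done.

Besides the shell and the picture viewer there is one more tool, called after "Request:" as name(argument=value, ...) on one line, values as JSON. arm_command: Moves the arm, as the interface text tells. Its arguments: {"type":"object","properties":{"deltas":{"type":"array","items":{"type":"number"}},"hand":{"type":"number"},"grip_force":{"type":"number"}},"required":["deltas"]}

```bash
mkdir -p pics; ls; python3 - <<'E'
from bench import r
import cv2,numpy as np
s=r.read_state(); print({k:np.round(v,3).tolist() for k,v in s.items()})
for n in ["top","side","wrist"]:
    p=r.camera(n); cv2.imwrite(f"pics/{n}0.png",p["image"][:,:,::-1])
    print(n,p.keys(),p["shot"]); print(np.round(p["intrinsics"],1).tolist()); print(np.round(p.get("world_from_camera",p.get("hand_eye")),4).tolist())
E
```

```text
pics
{'time': 0.0, 'joint_positions': [1.291, 0.333, -0.065, 1.461, 0.022, 1.35, -0.088], 'joint_vel': [0.001, -0.0, -0.0, -0.0, -0.0, -0.002, 0.001], 'joint_torque': [-0.0, -62.326, 0.025, -38.99, -0.061, 0.04, 0.0], 'ee_pos': [0.159, -0.604, 0.222], 'eef_rot': [-0.56, 0.432, -0.431, 0.56], 'ft_force': [-0.38, 0.766, 0.055], 'torque': [-0.014, -0.051, 0.017], 'width': 0.087}
top dict_keys(['image', 'intrinsics', 'world_from_camera', 'shot']) 1
[[495.8, 0.0, 316.3], [0.0, 495.8, 243.6], [0.0, 0.0, 1.0]]
[[0.0275, -0.9937, 0.1084, 0.4101], [-0.9994, -0.0253, 0.0221, -0.0899], [-0.0192, -0.1089, -0.9939, 1.1132], [0.0, 0.0, 0.0, 1.0]]
side dict_keys(['image', 'intrinsics', 'world_from_camera', 'shot']) 2
[[577.6, 0.0, 314.4], [0.0, 577.6, 246.8], [0.0, 0.0, 1.0]]
[[0.8156, 0.3294, -0.4758, 1.1941], [0.5784, -0.4893, 0.6527, -0.9937], [-0.0178, -0.8075, -0.5895, 0.8714], [0.0, 0.0, 0.0, 1.0]]
wrist dict_keys(['image', 'intrinsics', 'hand_eye', 'shot']) 3
[[344.5, 0.0, 317.1], [0.0, 344.5, 238.8], [0.0, 0.0, 1.0]]
[[1.0, 0.0007, -0.0006, -0.0006], [0.0007, -0.2941, 0.9558, -0.1629], [0.0005, -0.9558, -0.2941, 0.0808], [0.0, 0.0, 0.0, 1.0]]
```

View pics/top0.png

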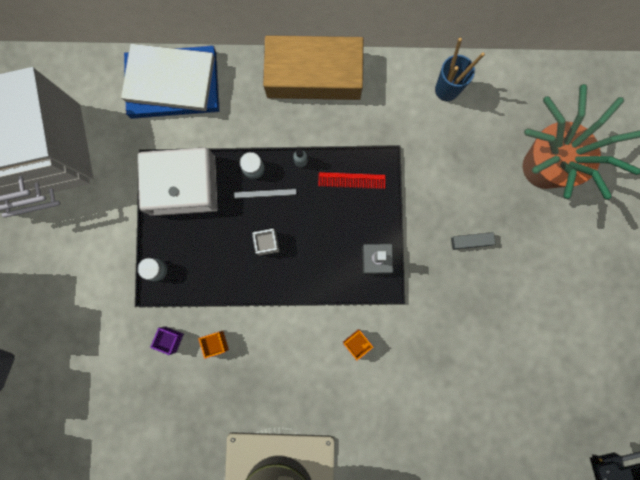

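View pics/side0.png

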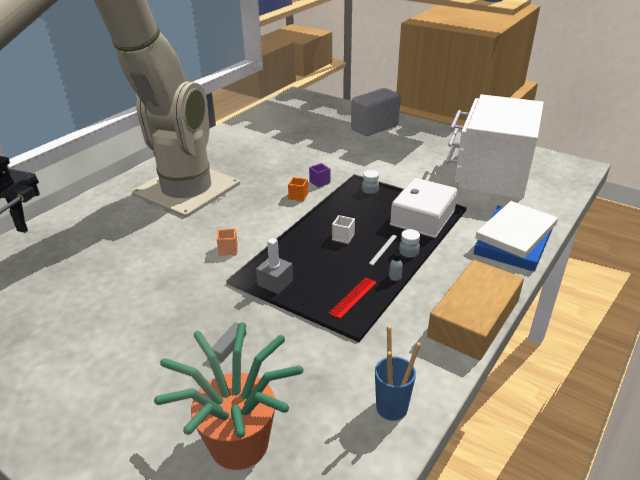

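View pics/wrist0.png

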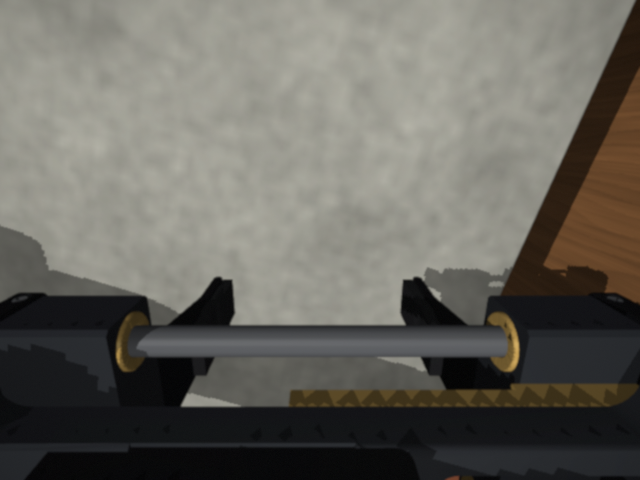

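```bash
cat > h.py <<'E'
from bench import r
import cv2,numpy as np
from scipy.spatial.transform import Rotation as R
def ray(p,rc,T=None):
    K=p["intrinsics"];T=p["world_from_camera"] if T is None else T
    d=T[:3,:3]@np.linalg.inv(K)@np.array([rc[1],rc[0],1.]);return T[:3,3],d
def onz(p,rc,z,T=None):
    o,d=ray(p,rc,T);return o+d*(z-o[2])/d[2]
def proj(p,P,T=None):
    K=p["intrinsics"];T=p["world_from_camera"] if T is None else T
    c=np.linalg.inv(T)@np.r_[P,1.];u=K@c[:3];return u[:2]/u[2]
def tool():
    s=r.read_state();T=np.eye(4);T[:3,:3]=R.from_quat(s["eef_rot"]).as_matrix();T[:3,3]=s["ee_pos"];return T
def wrist():
    T=tool();p=r.camera("wrist");return p,T@p["hand_eye"]
def tri(a,b):
    A=[];B=[]
    M=np.zeros((3,3));v=np.zeros(3)
    for o,d in (a,b):
        d=d/np.linalg.norm(d);P=np.eye(3)-np.outer(d,d);M+=P;v+=P@o
    x=np.linalg.solve(M,v);return x
def crop(im,r0,r1,c0,c1,name,s=6):
    cv2.imwrite("pics/"+name,cv2.resize(im[r0:r1,c0:c1,::-1],None,fx=s,fy=s,interpolation=cv2.INTER_CUBIC))
def st():
    s=r.read_state();print({k:np.round(s[k],4).tolist() for k in ["time","joint_positions","ee_pos","ft_force","width"]});print(np.round(R.from_quat(s["eef_rot"]).as_matrix(),3).tolist())
E
python3 - <<'E'
from h import *
st()
t=r.camera("top");s=r.camera("side")
for q in ["pot","gauge","stand","jar_a"]:
    A=r.regions_of(t,q);B=r.regions_of(s,q)
    for n,p,L in(("top",t,A),("side",s,B)):
        print(q,n,[(np.round(x["centre"]).tolist(),round(x["conf"],2),int(x["region"].sum())) for x in L])
        for x in L[:6]:
            rc=np.round(x["centre"]);
            if q in("pot","stand"):
                c=cv2.minAreaRect(np.argwhere(x["region"]).astype(np.float32)); print("   ",np.round(c[0],1),np.round(c[1],1),round(c[2],1),np.round(onz(p,x["centre"],.054),4))
im=t["image"];crop(im,215,275,230,300,"t_pot.png",8)
crop(im,230,280,350,420,"t_st.png",8)
E
```

```text
{'time': 0.15, 'joint_positions': [1.2914, 0.3327, -0.0647, 1.4607, 0.0216, 1.3499, -0.0885], 'ee_pos': [0.1586, -0.6042, 0.2219], 'ft_force': [0.1038, 0.2417, 0.092], 'width': 0.0869}
[[0.254, -0.0, 0.967], [-0.967, 0.001, 0.254], [-0.001, -1.0, -0.0]]
pot top [([346.0, 362.0], 0.98, 566), ([242.0, 264.0], 0.76, 541), ([341.0, 168.0], 0.69, 651), ([344.0, 215.0], 0.57, 622)]
    [344.7 357.5] [26. 23.] 40.6 [ 0.3111 -0.169   0.054 ]
    [241.4 265.4] [24.3 23. ] 9.5 [0.5255 0.0475 0.054 ]
    [340.  166.6] [26.7 26.4] 68.2 [0.3111 0.2429 0.054 ]
    [344.1 213.6] [22.8 27.9] 16.7 [0.3064 0.1412 0.054 ]
pot side [([188.0, 299.0], 0.82, 412), ([173.0, 319.0], 0.65, 413), ([241.0, 230.0], 0.57, 507), ([229.0, 343.0], 0.56, 545)]
    [188.5 297.5] [19. 23.] 90.0 [0.3372 0.1158 0.054 ]
    [174.5 319. ] [20. 23.] 90.0 [0.3364 0.215  0.054 ]
    [241. 227.] [20. 26.] 90.0 [ 0.3484 -0.1831  0.054 ]
    [228.7 343. ] [23.1 26.7] 82.9 [0.549  0.0135 0.054 ]
gauge top [([261.0, 377.0], 0.73, 143)]
gauge side [([254.0, 271.0], 0.62, 325)]
stand top [([262.0, 373.0], 0.62, 638)]
    [258.5 376.5] [29. 29.] 90.0 [ 0.4883 -0.1883  0.054 ]
stand side [([278.0, 278.0], 0.79, 861)]
    [275.5 274. ] [34. 33.] 90.0 [ 0.5353 -0.2298  0.054 ]
jar_a top [([270.0, 154.0], 0.97, 529), ([163.0, 249.0], 0.76, 504), ([195.0, 268.0], 0.53, 393)]
jar_a side [([180.0, 370.0], 0.86, 342), ([244.0, 408.0], 0.75, 485), ([250.0, 384.0], 0.64, 172)]
```

View pics/t_pot.png

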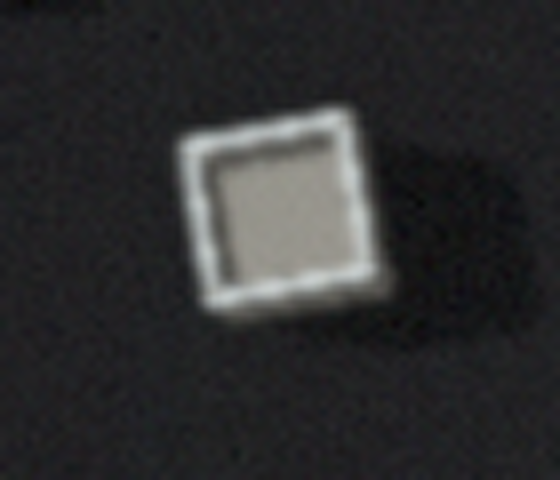

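View pics/t_st.png

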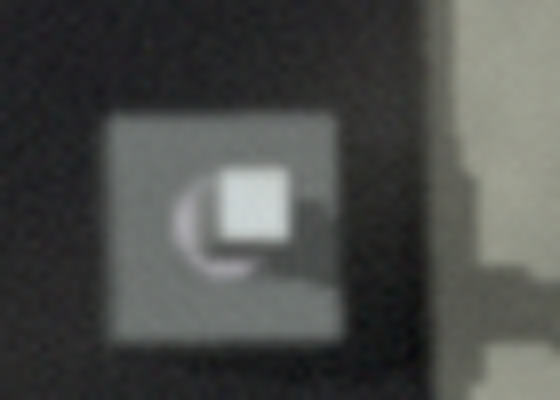

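```bash
python3 - <<'E'
from h import *
t=r.camera("top")
def f(pts,r0,c0,z):
    W=np.array([onz(t,[(y+.5)/8-.5+r0,(x+.5)/8-.5+c0],z) for x,y in pts])
    e=W-np.roll(W,1,0); print(np.round(W.mean(0),4),np.round(np.linalg.norm(e,axis=1),4),[round(float(np.degrees(np.arctan2(d[1],d[0]))),1) for d in e])
f([(180,138),(350,107),(380,275),(208,303)],215,230,.054)
f([(218,168),(290,168),(291,241),(218,242)],230,350,.126)
f([(106,113),(338,113),(342,340),(110,342)],230,350,.054)
f([(203,160),(332,140),(355,270),(236,288)],215,230,.010)
E
```

```text
[0.53   0.0455 0.054 ] [0.0455 0.0467 0.0464 0.0469] [11.9, -78.1, -167.9, 100.8]
[ 0.4979 -0.1982  0.126 ] [0.0185 0.0179 0.0183 0.0181] [0.8, -88.5, -178.5, 92.3]
[ 0.4982 -0.1981  0.054 ] [0.0614 0.0621 0.0608 0.0617] [2.0, -88.5, -178.4, 92.0]
[0.5325 0.0505 0.01  ] [0.0375 0.0367 0.0374 0.0337] [16.7, -79.7, -167.9, 100.1]
```

```bash
cat >> h.py <<'E'
def pose(g,psi,phi,tcp=False):
    """g: world grasp point (19mm behind TCP) ; psi,phi deg"""
    a=np.radians(psi);M=np.array([[np.sin(a),0,np.cos(a)],[-np.cos(a),0,np.sin(a)],[0,-1,0.]])
    M=M@R.from_rotvec([np.radians(phi),0,0]).as_matrix()
    T=np.eye(4);T[:3,:3]=M;T[:3,3]=np.array(g)+(0 if tcp else .019*M[:,1]);return T
def delta(T,T0=None):
    T0=tool() if T0 is None else T0
    D=np.linalg.inv(T0)@T
    print("delta",np.round(D[:3,3],4).tolist(),np.round(np.degrees(R.from_matrix(D[:3,:3]).as_rotvec()),2).tolist())
E
python3 - <<'E'
from h import *
delta(pose([.53,.0455,.20],11.5,0))
E
```

```text
delta [-0.5344, 0.0416, 0.5241] [-0.0, 3.21, 0.01]
```

Request:
arm_command(deltas=[-0.09,0,0.1,0,0,0,-0.13,0,0.13,0,0,0,-0.18,0,0.18,0,0,0,-0.22,0,0.22,0,1,0,-0.27,0.01,0.27,0,2,0,-0.31,0.02,0.31,0,3,0,-0.36,0.025,0.36,0,3.2,0,-0.4,0.03,0.4,0,3.2,0], hand=1)

```text
time: 1.7
ee_pos: [0.411, -0.1721, 0.1989]
eef_rot: [0.548, -0.447, 0.448, -0.547]
ft_force: [2.8, -1.1, 0.1]
width: 0.0867
```

```bash
python3 - <<'E'
from h import *
st()
delta(pose([.53,.0455,.20],11.5,0))
E
```

```text
{'time': 1.7, 'joint_positions': [0.8155, -0.0265, -0.5075, 1.9183, -0.0129, 1.2453, -1.058], 'ee_pos': [0.411, -0.1721, 0.1989], 'ft_force': [2.8307, -1.1052, 0.0564], 'width': 0.0867}
[[0.199, 0.001, 0.98], [-0.98, -0.001, 0.199], [0.001, -1.0, 0.001]]
delta [-0.1896, 0.0178, 0.1599] [-0.04, -0.01, 0.07]
```

Request:
arm_command(deltas=[-0.04,0.004,0.04,0,0,0,-0.08,0.008,0.08,0,0,0,-0.134,0.012,0.124,0,0,0,-0.134,0.012,0.124,0,0,0,-0.134,0.012,0.124,0,0,0,-0.134,0.012,0.124,0,0,0])

```text
time: 2.45
ee_pos: [0.5047, -0.0195, 0.1867]
eef_rot: [0.547, -0.448, 0.448, -0.547]
ft_force: [-0.3, -1.0, -0.5]
width: 0.0872
```

```bash
python3 - <<'E'
from h import *
st()
delta(pose([.53,.0455,.20],11.5,0))
p,T=wrist(); cv2.imwrite("pics/w1.png",p["image"][:,:,::-1])
np.savez("w1.npz",K=p["intrinsics"],T=T)
E
```

```text
{'time': 2.45, 'joint_positions': [0.5874, 0.1494, -0.6889, 1.7914, 0.1012, 1.2363, -1.5015], 'ee_pos': [0.5047, -0.0195, 0.1867], 'ft_force': [-0.3178, -1.0301, -0.5011], 'width': 0.0872}
[[0.197, -0.0, 0.98], [-0.98, -0.001, 0.197], [0.001, -1.0, -0.0]]
delta [-0.0587, 0.0057, 0.0376] [0.02, -0.11, 0.04]
```

View pics/w1.png

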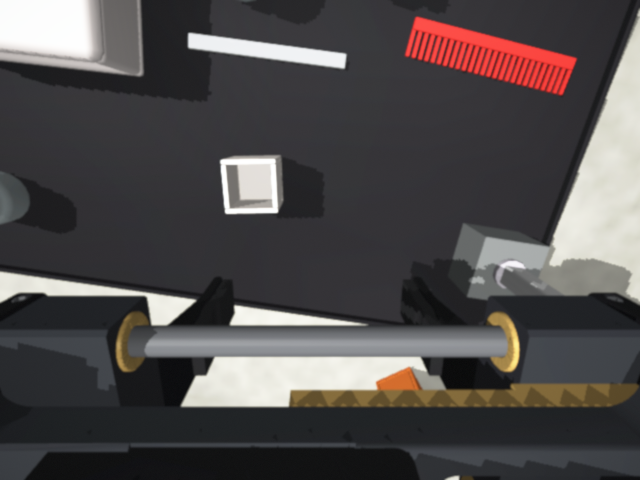

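```bash
python3 - <<'E'
from h import *
w=np.load("w1.npz");p={"intrinsics":w["K"]}
W=np.array([onz(p,[y,x],.054,w["T"]) for x,y in [(221,159),(282,156),(277,213),(226,214)]])
e=W-np.roll(W,1,0);print(np.round(W.mean(0),4),np.linalg.norm(e,axis=1),[np.degrees(np.arctan2(d[1],d[0])) for d in e])
im=cv2.imread("pics/w1.png")[:,:,::-1];crop(im,145,225,210,295,"w1c.png",8)
delta(pose([.53,.0455,.12],11.5,-25))
E
```

```text
[0.5297 0.0437 0.054 ] [0.04718665 0.05125448 0.04908532 0.04483792] [np.float64(12.043038398525104), np.float64(-75.84388846947634), np.float64(-175.42946227399923), np.float64(102.56444336307653)]
delta [-0.0588, 0.084, 0.0295] [-24.99, -0.14, 0.02]
```

View pics/w1c.png

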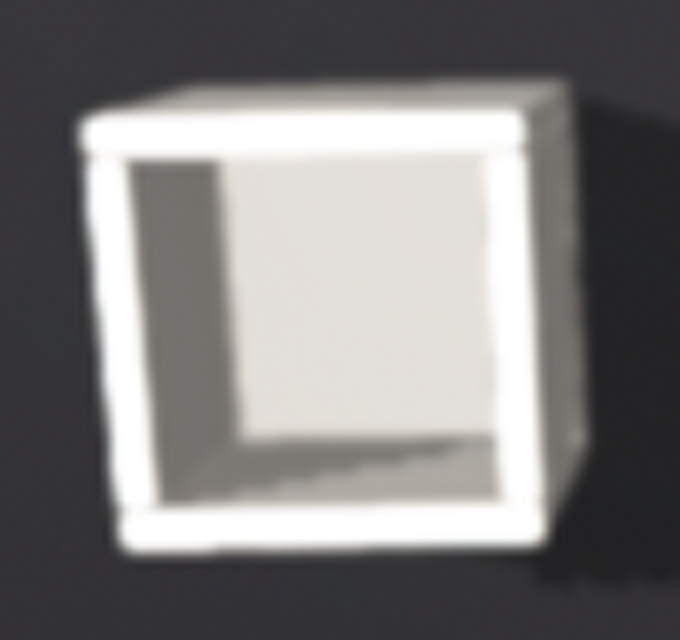

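Request:
arm_command(deltas=[-0.0588,0.03,0.03,-10,0,0,-0.0588,0.06,0.03,-20,0,0,-0.0588,0.084,0.0295,-25,0,0,-0.0588,0.084,0.0295,-25,0,0,-0.0588,0.084,0.0295,-25,0,0,-0.0588,0.084,0.0295,-25,0,0])

```text
time: 3.25
ee_pos: [0.5229, 0.0449, 0.1051]
eef_rot: [0.652, -0.533, 0.342, -0.417]
ft_force: [-0.9, 0.1, 0.3]
width: 0.0867
```

```bash
python3 - <<'E'
from h import *
st()
delta(pose([.53,.0455,.03],11.5,-25))
E
```

```text
{'time': 3.25, 'joint_positions': [0.29, 0.6393, -0.6705, 1.4612, 0.3136, 1.6049, -1.7937], 'ee_pos': [0.5229, 0.0449, 0.1051], 'ft_force': [-0.9275, 0.05, 0.337], 'width': 0.0867}
[[0.198, -0.409, 0.89], [-0.98, -0.084, 0.18], [0.002, -0.908, -0.418]]
delta [0.0007, 0.0843, 0.0377] [-0.29, -0.09, 0.06]
```

Request:
arm_command(deltas=[0.0007,0.042,0.019,0,0,0,0.0007,0.07,0.031,0,0,0,0.0007,0.084,0.038,0,0,0,0.0007,0.084,0.038,0,0,0,0.0007,0.084,0.038,0,0,0])

```text
time: 3.88
ee_pos: [0.5223, 0.0449, 0.0121]
eef_rot: [0.653, -0.533, 0.341, -0.417]
ft_force: [-0.1, -0.3, 0.7]
width: 0.0871
```

```bash
python3 - <<'E'
from h import *
st()
delta(pose([.53,.0455,.03],11.5,-25))
t=r.camera("side");crop(t["image"],180,280,290,400,"s2.png",7)
E
```

```text
{'time': 3.875, 'joint_positions': [0.2709, 0.7472, -0.6376, 1.5129, 0.3676, 1.463, -1.8192], 'ee_pos': [0.5223, 0.0449, 0.0121], 'ft_force': [-0.058, -0.3305, 0.6889], 'width': 0.0871}
[[0.199, -0.412, 0.889], [-0.98, -0.084, 0.181], [0.0, -0.907, -0.42]]
delta [0.0009, -0.0005, -0.0006] [-0.15, -0.01, 0.02]
```

View pics/s2.png

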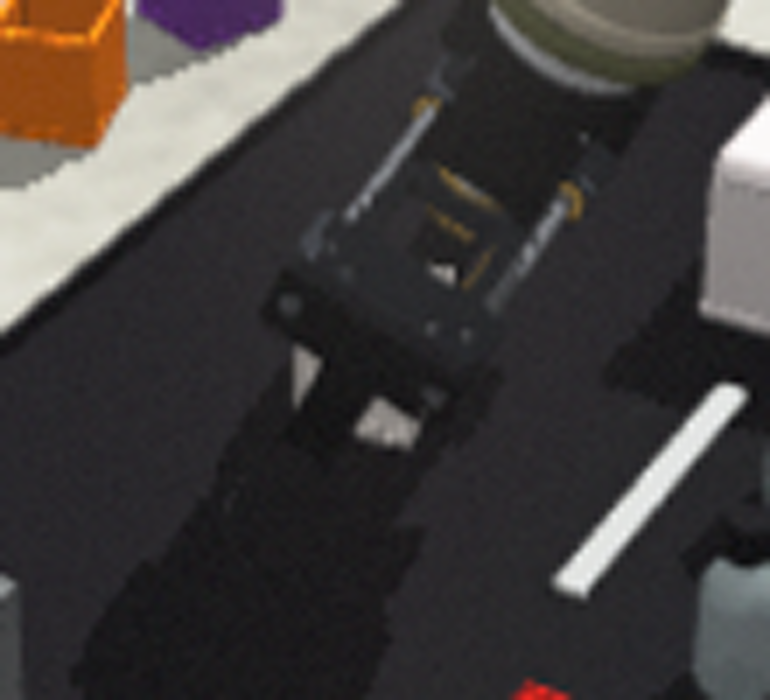

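Fingers straddle the pot (white faces either side of the near finger at ≈(300,370) and (390,420) in the crop). Close the jaws.

Request:
arm_command(deltas=[0,0,0,0,0,0,0,0,0,0,0,0,0,0,0,0,0,0,0,0,0,0,0,0,0,0,0,0,0,0,0,0,0,0,0,0], hand=0, grip_force=20)

```text
time: 4.68
ee_pos: [0.5213, 0.0446, 0.0105]
eef_rot: [0.653, -0.534, 0.34, -0.416]
ft_force: [0.7, -1.0, 0.5]
width: 0.046
```

```bash
python3 - <<'E'
from h import *
st()
T0=tool()
delta(pose([.53,.0455,.08],11.5,-25))
delta(pose([.53,.0455,.08],11.5,65))
E
```

```text
{'time': 4.675, 'joint_positions': [0.2705, 0.7495, -0.6367, 1.5141, 0.3681, 1.4624, -1.8194], 'ee_pos': [0.5213, 0.0446, 0.0105], 'ft_force': [0.6882, -1.0439, 0.5009], 'width': 0.046}
[[0.2, -0.414, 0.888], [-0.98, -0.085, 0.181], [0.0, -0.906, -0.423]]
delta [0.0009, -0.0477, -0.0215] [0.01, 0.0, 0.02]
delta [0.0009, -0.0667, -0.0025] [90.01, 0.01, 0.01]
```

Request:
arm_command(deltas=[0,-0.0477,-0.0215,0,0,0,0,-0.048,-0.018,10,0,0,0,-0.0488,-0.015,20,0,0,0,-0.0502,-0.012,30,0,0,0,-0.0521,-0.0093,40,0,0,0,-0.0545,-0.0069,50,0,0,0,-0.0572,-0.005,60,0,0,0,-0.0572,-0.005,60,0,0])

```text
time: 5.68
ee_pos: [0.5369, 0.0472, 0.0619]
eef_rot: [-0.359, 0.293, -0.561, 0.685]
ft_force: [0.5, -0.1, -1.4]
width: 0.0459
```

```bash
python3 - <<'E'
from h import *
st()
delta(pose([.53,.0455,.08],11.5,65))
E
```

```text
{'time': 5.675, 'joint_positions': [0.7426, 0.0574, -0.8895, 2.3426, 0.0469, 0.1579, -1.5469], 'ee_pos': [0.5369, 0.0472, 0.0619], 'ft_force': [0.4516, -0.1316, -1.4049], 'width': 0.0459}
[[0.198, 0.559, 0.805], [-0.98, 0.112, 0.164], [0.001, -0.822, 0.57]]
delta [0.0003, -0.0025, 0.014] [30.28, 0.02, 0.1]
```

```bash
python3 - <<'E'
from h import *
t=r.camera("top")
for n,rc,z in [("lampBL",(212,215),.08),("lampFL",(213,140),.08),("jar",(268,151),.059),("traycorner",(305,136),.012),("traycR",(303,405),.012),("trayBR",(147,402),.012),("fileL",(195,235),.006),("fileR",(191,296),.006),("jar_b",(163,250),.059)]: print(n,np.round(onz(t,rc,z)[:2],3))
delta(pose([.50,0.0,.08],11.5,-25)); delta(pose([.50,0.0,.0285],11.5,-25))
E
```

```text
lampBL [0.585 0.15 ]
lampFL [0.579 0.31 ]
jar [0.463 0.286]
traycorner [0.383 0.331]
traycR [ 0.404 -0.264]
trayBR [ 0.756 -0.254]
fileL [0.637 0.123]
fileR [ 0.65  -0.016]
jar_b [0.698 0.083]
delta [0.0393, -0.0312, -0.0463] [-59.72, -0.02, 0.04]
delta [0.0392, 0.0111, -0.0757] [-59.72, -0.02, 0.04]
```

```bash
python3 - <<'E'
from h import *
T0=tool()
for f,z in [(15,.08),(0,.08),(-25,.06),(-25,.03)]:delta(pose([.48,-0.01,z],11.5,f),T0)
E
```

```text
delta [0.0451, -0.0352, -0.0541] [-19.72, -0.0, 0.04]
delta [0.0451, -0.0374, -0.0585] [-34.72, -0.01, 0.04]
delta [0.0451, -0.027, -0.0755] [-59.72, -0.02, 0.04]
delta [0.0451, -0.0024, -0.0926] [-59.72, -0.02, 0.04]
```

Request:
arm_command(deltas=[0.025,-0.035,-0.03,-10,0,0,0.045,-0.035,-0.054,-20,0,0,0.045,-0.037,-0.058,-30,0,0,0.045,-0.037,-0.06,-40,0,0,0.045,-0.033,-0.07,-50,0,0,0.045,-0.027,-0.0755,-59.7,0,0,0.045,-0.027,-0.0755,-59.7,0,0,0.045,-0.027,-0.0755,-59.7,0,0])

```text
time: 6.72
ee_pos: [0.475, -0.0106, 0.0437]
eef_rot: [0.652, -0.532, 0.342, -0.418]
ft_force: [1.0, 0.2, -1.6]
width: 0.0456
```

```bash
python3 - <<'E'
from h import *
st()
T0=tool();delta(pose([.48,-0.01,.029],11.5,-25))
delta(pose([.48,-0.01,.16],11.5,0))
E
```

```text
{'time': 6.725, 'joint_positions': [0.5157, 0.6715, -0.8266, 1.6467, 0.4362, 1.4871, -1.8111], 'ee_pos': [0.475, -0.0106, 0.0437], 'ft_force': [1.0472, 0.2045, -1.6104], 'width': 0.0456}
[[0.199, -0.408, 0.891], [-0.98, -0.084, 0.181], [0.001, -0.909, -0.417]]
delta [0.0004, 0.0303, 0.0106] [-0.36, -0.02, 0.04]
delta [0.0005, -0.0905, -0.036] [24.64, -0.01, 0.04]
```

Request:
arm_command(deltas=[0,0.015,0.006,0,0,0,0,0.025,0.01,0,0,0,0,0.0305,0.0125,0,0,0,0,0.0305,0.0125,0,0,0,0,0.0308,0.0128,0,0,0])

```text
time: 7.35
ee_pos: [0.4726, -0.0112, 0.0101]
eef_rot: [0.652, -0.533, 0.342, -0.418]
ft_force: [0.8, -0.4, -0.4]
width: 0.0459
```

Request:
arm_command(deltas=[0,0,0,0,0,0,0,0,0,0,0,0,0,0,0,0,0,0,0,0,0,0,0,0], hand=1)

```text
time: 7.85
ee_pos: [0.4726, -0.0111, 0.01]
eef_rot: [0.652, -0.533, 0.341, -0.418]
ft_force: [-0.2, -0.2, -0.2]
width: 0.0777
```

```bash
python3 - <<'E'
from h import *
st()
T0=tool()
delta(pose([.48,-0.01,.12],11.5,-25))
delta(pose([.48,-0.01,.14],101.5,25))
E
```

```text
{'time': 7.85, 'joint_positions': [0.504, 0.7137, -0.8065, 1.6669, 0.4637, 1.435, -1.8265], 'ee_pos': [0.4726, -0.0111, 0.01], 'ft_force': [-0.1596, -0.175, -0.2007], 'width': 0.0777}
[[0.2, -0.409, 0.89], [-0.98, -0.083, 0.181], [0.0, -0.909, -0.418]]
delta [0.0004, -0.0841, -0.0393] [-0.31, 0.01, 0.01]
delta [-0.0076, -0.1056, -0.0404] [38.81, -92.33, 0.25]
```

```bash
python3 - <<'E'
from h import *
delta(pose([.48,-0.01,.15],11.5,0))
E
```

```text
delta [0.0004, -0.1131, -0.0438] [24.69, 0.01, 0.01]
```

Request:
arm_command(deltas=[0,-0.055,-0.026,0,0,0,0,-0.09,-0.042,0,0,0,0,-0.105,-0.048,8,0,0,0,-0.108,-0.048,18,0,0,0,-0.1116,-0.0443,24.7,0,0,0,-0.1116,-0.0443,24.7,0,0])

```text
time: 8.6
ee_pos: [0.4779, -0.0112, 0.1303]
eef_rot: [0.548, -0.447, 0.449, -0.546]
ft_force: [-0.0, -1.0, -0.7]
width: 0.0869
```

```bash
python3 - <<'E'
from h import *
st()
delta(pose([.48,-0.01,.14],101.5,0))
t=r.camera("top");crop(t["image"],200,310,230,390,"t3.png",5)
E
```

```text
{'time': 8.6, 'joint_positions': [0.8726, 0.2089, -1.0216, 1.9127, 0.2012, 1.1266, -1.5981], 'ee_pos': [0.4779, -0.0112, 0.1303], 'ft_force': [-0.0377, -1.0146, -0.7078], 'width': 0.0869}
[[0.198, 0.001, 0.98], [-0.98, -0.004, 0.198], [0.004, -1.0, -0.0]]
delta [-0.0007, 0.0093, 0.0023] [0.17, -90.09, 0.15]
```

View pics/t3.png

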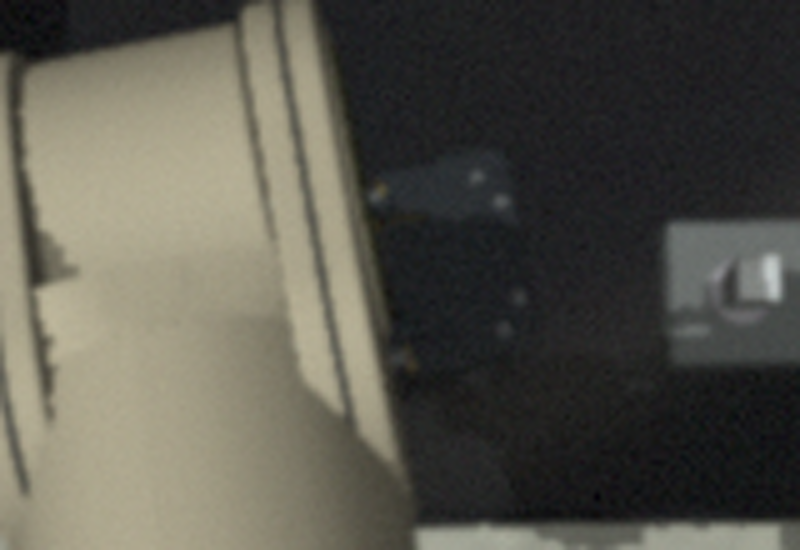

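Request:
arm_command(deltas=[0,0,0,0,-10.5,0,0,0,0,0,-21,0,0,0,0,0,-31.5,0,0,0,0,0,-42,0,0,0,0,0,-52.5,0,0,0,0,0,-63,0,0,0,0,0,-73.5,0,0,0,0,0,-84,0])

```text
time: 9.65
ee_pos: [0.4793, -0.0093, 0.1299]
eef_rot: [-0.706, -0.036, 0.037, 0.707]
ft_force: [0.2, -0.4, 0.4]
width: 0.0866
```

```bash
python3 - <<'E'
from h import *
st()
T0=tool()
delta(pose([.48,-0.01,.11],101.5,0))
delta(pose([.48,-0.01,.11],101.5,25))
delta(pose([.48,-0.01,.03],101.5,25))
p,T=wrist(); cv2.imwrite("pics/w3.png",p["image"][:,:,::-1]);np.savez("w3.npz",K=p["intrinsics"],T=T)
E
```

```text
{'time': 9.65, 'joint_positions': [1.0626, 0.3261, -1.2751, 1.902, 0.338, 1.1648, -0.233], 'ee_pos': [0.4793, -0.0093, 0.1299], 'ft_force': [0.1814, -0.3981, 0.4364], 'width': 0.0866}
[[0.995, -0.002, -0.102], [0.102, 0.002, 0.995], [-0.002, -1.0, 0.002]]
delta [0.0007, 0.0389, -0.0008] [-0.11, -5.62, -0.1]
delta [-0.0001, 0.0371, 0.0072] [24.87, -5.55, 1.13]
delta [0.0, 0.1171, 0.007] [24.87, -5.55, 1.13]
```

View pics/w3.png

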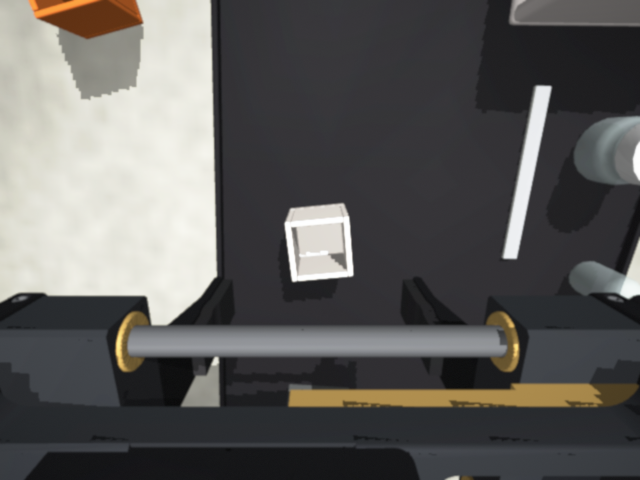

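```bash
python3 - <<'E'
from h import *
w=np.load("w3.npz");p={"intrinsics":w["K"]}
W=np.array([onz(p,[y,x],.054,w["T"]) for x,y in [(287,222),(349,217),(352,276),(293,281)]])
e=W-np.roll(W,1,0);print(np.round(W.mean(0),4),np.linalg.norm(e,axis=1),[np.degrees(np.arctan2(d[1],d[0])) for d in e])
delta(pose([.46,0.05,.16],101.5,60))
E
```

```text
[ 0.4811 -0.009   0.054 ] [0.04590414 0.04435397 0.04548767 0.04450788] [np.float64(100.09895504743356), np.float64(10.679929625226679), np.float64(-79.71493653161527), np.float64(-168.78556870717273)]
delta [-0.0141, -0.0205, 0.0776] [59.84, -4.69, 2.58]
```

Request:
arm_command(deltas=[-0.01,-0.02,0.04,10,0,0,-0.014,-0.02,0.07,20,-1,0,-0.014,-0.02,0.077,30,-2,1,-0.014,-0.02,0.077,40,-3,2,-0.014,-0.02,0.077,50,-4.5,2.5,-0.014,-0.02,0.077,59.8,-4.7,2.6,-0.014,-0.02,0.077,59.8,-4.7,2.6])

```text
time: 10.58
ee_pos: [0.4576, 0.0645, 0.1474]
eef_rot: [-0.256, -0.021, 0.089, 0.962]
ft_force: [-0.6, -0.7, 0.5]
width: 0.0868
```

```bash
python3 - <<'E'
from h import *
st()
t=r.camera("side");cv2.imwrite("pics/s4.png",t["image"][:,:,::-1])
E
```

```text
{'time': 10.575, 'joint_positions': [1.2913, 0.9603, -1.2815, 1.7974, -0.1135, 1.293, 0.261], 'ee_pos': [0.4576, 0.0645, 0.1474], 'ft_force': [-0.585, -0.694, 0.4733], 'width': 0.0868}
[[0.983, -0.16, -0.085], [0.181, 0.854, 0.488], [-0.006, -0.496, 0.868]]
```

View pics/s4.png

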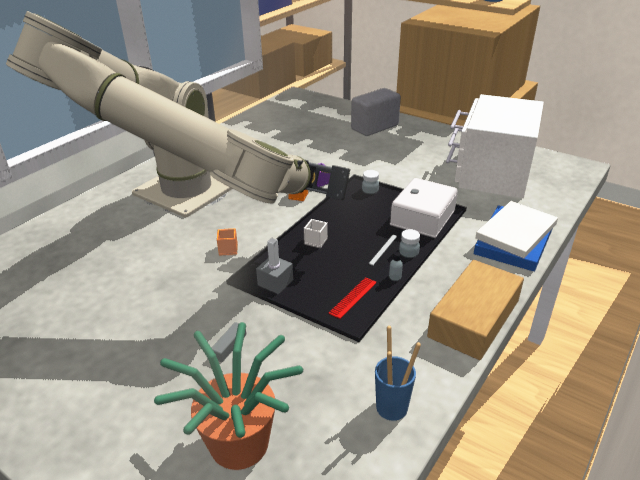

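```bash
python3 - <<'E'
from h import *
T0=tool()
for f in (30,0,-30): delta(pose([.481,-0.009,.13],100.7,f),T0)
E
```

```text
delta [0.0093, -0.0412, -0.065] [-29.97, -0.16, -0.02]
delta [0.0093, -0.0482, -0.0719] [-59.97, -0.16, -0.07]
delta [0.0093, -0.0577, -0.0745] [-89.97, -0.14, -0.11]
```

Request:
arm_command(deltas=[0.009,-0.02,-0.03,-10,0,0,0.009,-0.04,-0.05,-20,0,0,0.009,-0.042,-0.065,-30,0,0,0.009,-0.044,-0.068,-40,0,0,0.009,-0.046,-0.07,-50,0,0,0.009,-0.048,-0.072,-60,0,0,0.009,-0.051,-0.073,-70,0,0,0.009,-0.0545,-0.074,-80,0,0])

```text
time: 11.62
ee_pos: [0.4835, -0.0142, 0.1175]
eef_rot: [0.82, 0.08, -0.049, -0.565]
ft_force: [-0.1, 0.0, -1.3]
width: 0.0876
```

```bash
python3 - <<'E'
from h import *
st()
T0=tool()
for z in (.13,.03): delta(pose([.481,-0.009,z],100.7,-30),T0)
E
```

```text
{'time': 11.625, 'joint_positions': [0.6866, 0.2806, -1.1129, 1.9675, 0.6555, 1.2137, -0.5222], 'ee_pos': [0.4835, -0.0142, 0.1175], 'ft_force': [-0.1068, 0.0292, -1.3106], 'width': 0.0876}
[[0.982, 0.077, -0.171], [0.187, -0.348, 0.919], [0.011, -0.934, -0.356]]
delta [-0.0015, 0.0051, -0.0023] [-9.12, -0.2, 0.61]
delta [-0.0026, 0.0985, 0.0334] [-9.12, -0.2, 0.61]
```

Request:
arm_command(deltas=[0,0.01,0,-9.5,0,0.4,-0.002,0.055,0.014,-9.5,-0.2,0.5,-0.002,0.08,0.026,-9.5,-0.2,0.5,-0.002,0.08,0.026,-9.5,-0.2,0.5,-0.002,0.08,0.026,-9.5,-0.2,0.5])

```text
time: 12.25
ee_pos: [0.4821, -0.0182, 0.0319]
eef_rot: [0.861, 0.08, -0.048, -0.5]
ft_force: [0.2, 0.1, -0.7]
width: 0.087
```

```bash
python3 - <<'E'
from h import *
st()
T0=tool()
delta(pose([.481,-0.009,.0295],100.7,-30),T0)
E
```

```text
{'time': 12.25, 'joint_positions': [0.4321, 0.49, -0.9728, 2.0289, 0.953, 1.2535, -0.8526], 'ee_pos': [0.4821, -0.0182, 0.0319], 'ft_force': [0.2447, 0.0509, -0.6796], 'width': 0.087}
[[0.983, 0.089, -0.163], [0.185, -0.488, 0.853], [-0.003, -0.868, -0.496]]
delta [0.0007, 0.0165, 0.0091] [-0.24, 0.08, -0.16]
```

Request:
arm_command(deltas=[0.0007,0.01,0.005,0,0,0,0.0007,0.0165,0.009,0,0,0,0.0007,0.0165,0.009,0,0,0,0.0007,0.0165,0.009,0,0,0])

```text
time: 12.75
ee_pos: [0.4813, -0.0194, 0.0104]
eef_rot: [0.861, 0.078, -0.05, -0.5]
ft_force: [-0.5, -0.5, -0.1]
width: 0.0872
```

```bash
python3 - <<'E'
from h import *
st()
p,T=wrist(); cv2.imwrite("pics/w5.png",p["image"][:,:,::-1])
E
```

```text
{'time': 12.75, 'joint_positions': [0.411, 0.5317, -0.9472, 2.036, 0.9885, 1.2382, -0.8877], 'ee_pos': [0.4813, -0.0194, 0.0104], 'ft_force': [-0.4639, -0.4752, -0.1101], 'width': 0.0872}
[[0.983, 0.084, -0.164], [0.184, -0.488, 0.853], [-0.008, -0.869, -0.495]]
```

View pics/w5.png

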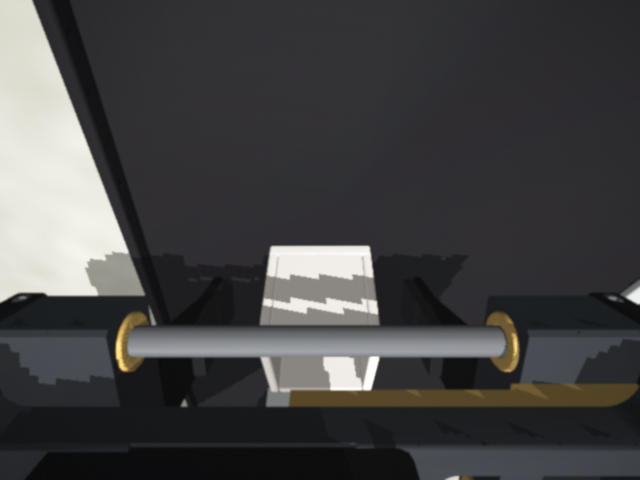

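Request:
arm_command(deltas=[0,0,0,0,0,0,0,0,0,0,0,0,0,0,0,0,0,0,0,0,0,0,0,0,0,0,0,0,0,0,0,0,0,0,0,0], hand=0, grip_force=20)

```text
time: 13.55
ee_pos: [0.4814, -0.0194, 0.0104]
eef_rot: [0.861, 0.078, -0.05, -0.5]
ft_force: [0.5, -0.1, 0.6]
width: 0.0458
```

```bash
python3 - <<'E'
from h import *
st()
T0=tool()
M=T0[:3,:3]; print("grasp",T0[:3,3]-.019*M[:,1])
for y,f,z in [(-.009,-30,.07),(0,-10,.09),(.03,20,.09),(.07,50,.09),(.07,60,.09)]: delta(pose([.47,y,z],100.7,f),T0)
E
```

```text
{'time': 13.55, 'joint_positions': [0.4109, 0.5316, -0.9471, 2.036, 0.9888, 1.238, -0.8878], 'ee_pos': [0.4814, -0.0194, 0.0104], 'ft_force': [0.5449, -0.136, 0.5506], 'width': 0.0458}
[[0.983, 0.085, -0.164], [0.184, -0.488, 0.853], [-0.008, -0.869, -0.495]]
grasp [ 0.4797986  -0.01010776  0.02695529]
delta [-0.0096, -0.0388, -0.0189] [-0.33, 0.14, -0.42]
delta [-0.0081, -0.0616, -0.0146] [19.67, 0.07, -0.44]
delta [-0.0026, -0.0819, 0.0191] [49.67, -0.05, -0.46]
delta [0.0047, -0.1103, 0.0575] [79.67, -0.17, -0.45]
delta [0.0047, -0.1136, 0.0578] [89.67, -0.22, -0.44]
```

Request:
arm_command(deltas=[-0.005,-0.04,-0.019,0,0,0,-0.008,-0.055,-0.015,10,0,0,-0.008,-0.062,-0.0146,20,0,-0.4,-0.006,-0.07,-0.003,30,0,-0.4,-0.004,-0.077,0.008,40,0,-0.4,-0.0026,-0.082,0.019,50,0,-0.4,0,-0.092,0.032,60,0,-0.4,0.002,-0.101,0.045,70,0,-0.4])

```text
time: 14.55
ee_pos: [0.468, 0.0681, 0.0762]
eef_rot: [-0.416, -0.038, 0.083, 0.905]
ft_force: [0.8, 0.7, -1.8]
width: 0.0458
```

```bash
python3 - <<'E'
from h import *
st()
T0=tool()
for y,f,z in [(.07,60,.09),(.07,60,.028)]: delta(pose([.47,y,z],100.7,f),T0)
E
```

```text
{'time': 14.55, 'joint_positions': [1.1979, 0.8274, -1.2685, 1.8746, 0.094, 1.1128, 0.1299], 'ee_pos': [0.468, 0.0681, 0.0762], 'ft_force': [0.7751, 0.6805, -1.8086], 'width': 0.0458}
[[0.983, -0.119, -0.138], [0.182, 0.64, 0.747], [-0.0, -0.759, 0.651]]
delta [0.0022, 0.0084, 0.0164] [19.4, -0.15, 0.16]
delta [0.0023, 0.0555, -0.0239] [19.4, -0.15, 0.16]
```

Request:
arm_command(deltas=[0.002,0.008,0.01,10,0,0,0.002,0.01,0.016,19.4,0,0,0.002,0.03,-0.002,19.4,0,0,0.002,0.045,-0.015,19.4,0,0,0.002,0.051,-0.02,19.4,0,0,0.002,0.051,-0.02,19.4,0,0])

```text
time: 15.3
ee_pos: [0.466, 0.0868, 0.0242]
eef_rot: [-0.261, -0.024, 0.09, 0.961]
ft_force: [-0.4, -0.2, -1.0]
width: 0.046
```

```bash
python3 - <<'E'
from h import *
st()
T0=tool()
for y,f,z in [(.07,60,.027)]: delta(pose([.47,y,z],100.7,f),T0)
t=r.camera("side");crop(t["image"],150,290,240,420,"s6.png",4)
E
```

```text
{'time': 15.3, 'joint_positions': [1.1919, 1.1541, -1.1674, 1.8075, 0.0501, 1.1343, 0.2976], 'ee_pos': [0.466, 0.0868, 0.0242], 'ft_force': [-0.3796, -0.2102, -0.9726], 'width': 0.046}
[[0.983, -0.16, -0.093], [0.185, 0.848, 0.497], [-0.001, -0.506, 0.863]]
delta [0.0009, 0.0028, -0.0062] [0.38, -0.07, 0.01]
```

View pics/s6.png

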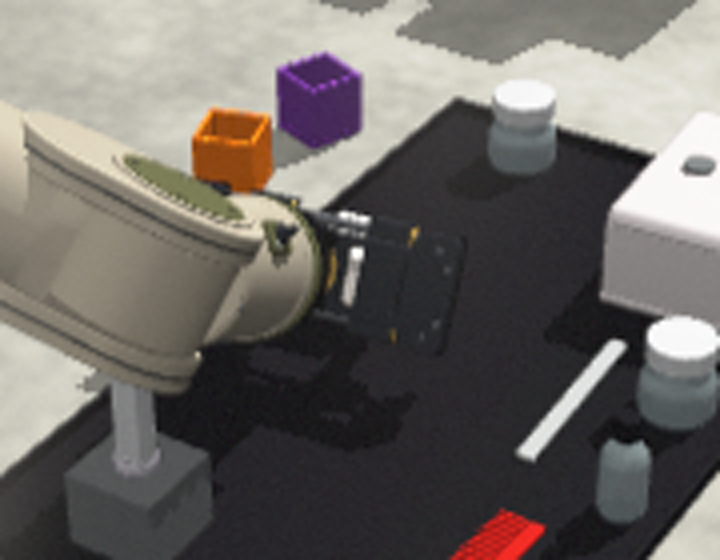

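```bash
python3 - <<'E'
from h import *
t=r.camera("side")
for z in (.06,.126,.15): u=proj(t,[.498,-.198,z]); print(z,(u-[240,150])*4)
t=r.camera("top");crop(t["image"],140,320,230,420,"t6.png",4)
u=proj(t,[.498,-.198,.126]);print((u-[230,140])*4)
E
```

```text
0.06 [135.96838624 450.7148665 ]
0.126 [128.98807004 357.18221699]
0.15 [126.34421797 321.75595799]
[604.92825695 460.36771784]
```

View pics/t6.png

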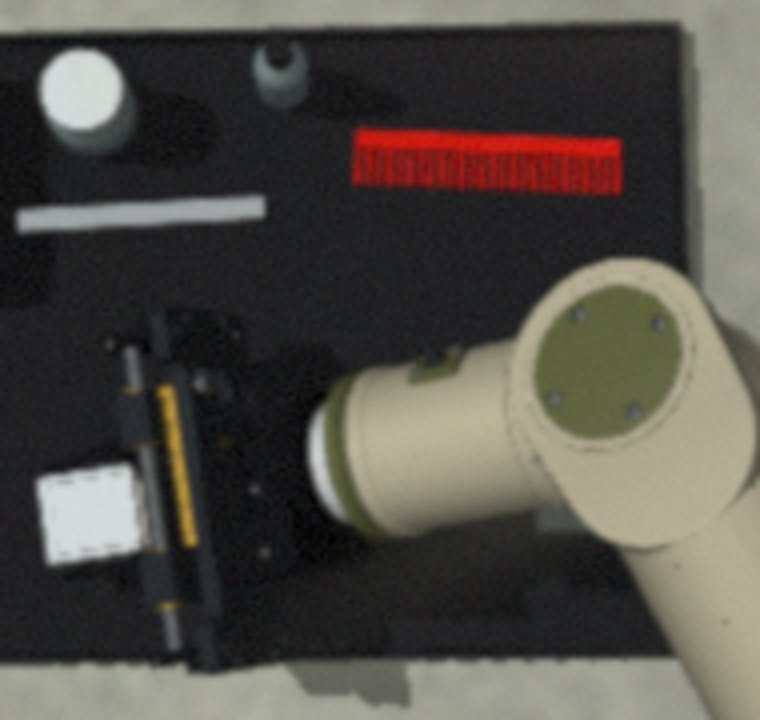

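```bash
python3 - <<'E'
from h import *
T0=tool()
for y,f,z in [(.085,60,.05),(.13,60,.05),(.13,60,.0285)]: delta(pose([.465,y,z],100.7,f),T0)
E
```

```text
delta [-0.0016, 0.0052, 0.0213] [0.36, -0.05, 0.07]
delta [0.0067, 0.0434, 0.0437] [0.36, -0.05, 0.07]
delta [0.0067, 0.0543, 0.0251] [0.36, -0.05, 0.07]
```

Request:
arm_command(deltas=[0,0.001,0.02,0,0,0,0.003,0.02,0.035,0,0,0,0.0067,0.0434,0.0437,0,0,0,0.0067,0.0434,0.0437,0,0,0,0.0067,0.05,0.033,0,0,0,0.0067,0.054,0.0255,0,0,0,0.0067,0.054,0.0255,0,0,0])

```text
time: 16.32
ee_pos: [0.4618, 0.1457, 0.0182]
eef_rot: [-0.26, -0.023, 0.089, 0.961]
ft_force: [0.1, 0.8, -1.2]
width: 0.0461
```

```bash
python3 - <<'E'
from h import *
st()
T0=tool()
for y,f,z in [(.13,60,.027)]: delta(pose([.465,y,z],100.7,f),T0)
t=r.camera("side");crop(t["image"],150,290,240,420,"s7.png",4)
E
```

```text
{'time': 16.325, 'joint_positions': [1.1272, 1.1593, -1.1772, 1.8676, 0.0388, 1.0182, 0.257], 'ee_pos': [0.4618, 0.1457, 0.0182], 'ft_force': [0.1329, 0.839, -1.1612], 'width': 0.0461}
[[0.983, -0.159, -0.09], [0.182, 0.849, 0.496], [-0.002, -0.504, 0.864]]
delta [0.0003, 0.0007, -0.0004] [0.24, -0.21, 0.09]
```

View pics/s7.png

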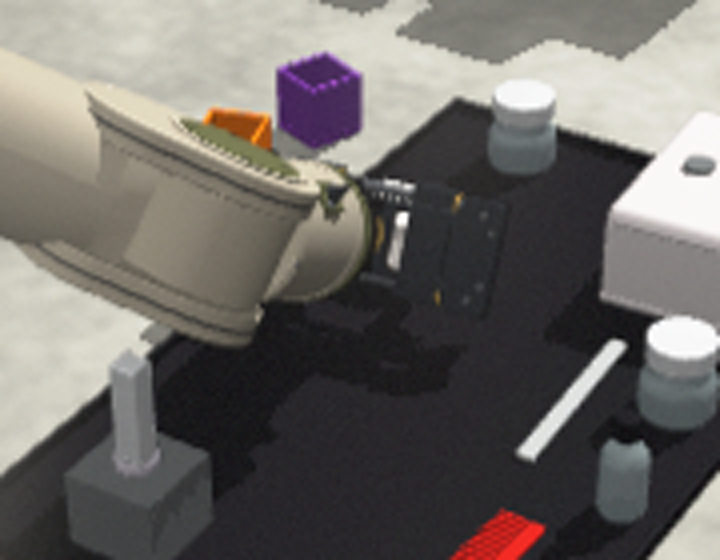

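Request:
arm_command(deltas=[0,0.0005,-0.0008,0,0,0,0,0.0005,-0.0008,0,0,0])

```text
time: 16.62
ee_pos: [0.4617, 0.1461, 0.018]
eef_rot: [-0.26, -0.024, 0.089, 0.961]
ft_force: [-0.3, -0.8, -1.0]
width: 0.0457
```

Request:
arm_command(deltas=[0,0.0005,-0.0008,0,0,0,0,0.0005,-0.0008,0,0,0,0,0.0005,-0.0008,0,0,0,0,0.0005,-0.0008,0,0,0,0,0.0005,-0.0008,0,0,0], hand=1)

```text
time: 17.25
ee_pos: [0.4617, 0.1462, 0.017]
eef_rot: [-0.26, -0.023, 0.089, 0.961]
ft_force: [-0.1, -0.0, 0.1]
width: 0.084
```

```bash
python3 - <<'E'
from h import *
st()
T0=tool()
delta(pose([.45,.02,.085],100.7,60),T0)
delta(pose([.465,.08,.16],100.7,0),T0)
E
```

```text
{'time': 17.25, 'joint_positions': [1.1255, 1.1608, -1.1759, 1.8677, 0.0402, 1.0166, 0.2584], 'ee_pos': [0.4617, 0.1462, 0.017], 'ft_force': [-0.1322, -0.0185, 0.0905], 'width': 0.084}
[[0.983, -0.159, -0.091], [0.184, 0.849, 0.496], [-0.001, -0.504, 0.864]]
delta [-0.0347, -0.1206, -0.0027] [0.27, -0.13, 0.07]
delta [-0.009, -0.1193, 0.074] [-59.73, -0.15, -0.01]
```

```bash
python3 - <<'E'
from h import *
T0=tool()
for f,z in [(60,.12),(30,.15),(0,.15),(-30,.13)]:delta(pose([.465,.13,z],100.7,f),T0)
E
```

```text
delta [0.0001, -0.0472, 0.0807] [0.27, -0.13, 0.07]
delta [0.0001, -0.0649, 0.0971] [-29.73, -0.14, 0.03]
delta [0.0002, -0.0718, 0.0901] [-59.73, -0.15, -0.01]
delta [0.0002, -0.0712, 0.0703] [-89.73, -0.15, -0.05]
```

Request:
arm_command(deltas=[0,-0.03,0.05,0,0,0,0,-0.047,0.08,0,0,0,0,-0.055,0.09,-10,0,0,0,-0.06,0.095,-20,0,0,0,-0.065,0.097,-30,0,0,0,-0.067,0.095,-40,0,0,0,-0.07,0.092,-50,0,0,0,-0.072,0.09,-60,0,0])

```text
time: 18.25
ee_pos: [0.4653, 0.1292, 0.132]
eef_rot: [0.708, 0.066, -0.064, -0.7]
ft_force: [-0.2, 0.4, -1.7]
width: 0.0875
```

Request:
arm_command(deltas=[0,0,0,0,0,0,0,0,0,0,0,0])

```text
time: 18.5
ee_pos: [0.4646, 0.1295, 0.1307]
eef_rot: [0.705, 0.065, -0.066, -0.703]
ft_force: [1.1, -1.5, 0.0]
width: 0.0868
```

```bash
python3 - <<'E'
from h import *
st()
p,T=wrist(); cv2.imwrite("pics/w8.png",p["image"][:,:,::-1]);np.savez("w8.npz",K=p["intrinsics"],T=T)
t=r.camera("side");crop(t["image"],150,290,240,420,"s8.png",4)
E
```

```text
{'time': 18.5, 'joint_positions': [0.7384, 0.3163, -1.24, 1.8945, 0.3289, 1.1647, -0.4357], 'ee_pos': [0.4646, 0.1295, 0.1307], 'ft_force': [1.0827, -1.5243, 0.0001], 'width': 0.0868}
[[0.983, -0.001, -0.184], [0.184, -0.004, 0.983], [-0.002, -1.0, -0.003]]
```

View pics/w8.png

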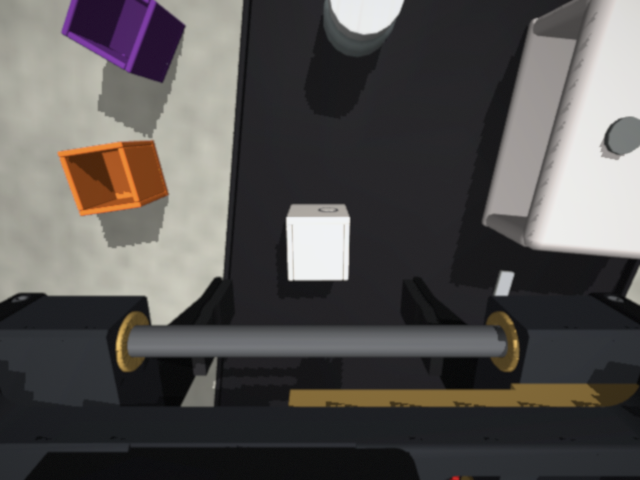

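View pics/s8.png

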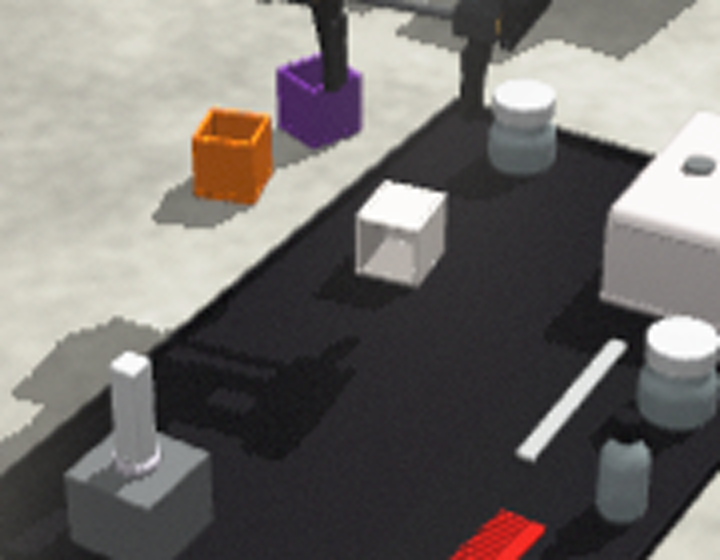

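```bash
python3 - <<'E'
from h import *
w=np.load("w8.npz");p={"intrinsics":w["K"]}
W=np.array([onz(p,[y,x],.05,w["T"]) for x,y in [(287,221),(349.5,221),(349.5,280),(287,280)]])
e=W-np.roll(W,1,0);print(np.round(W.mean(0),4),np.linalg.norm(e,axis=1),[np.degrees(np.arctan2(d[1],d[0])) for d in e])
T0=tool()
for f,z in [(-30,.12),(-30,.031)]:delta(pose([.467,.129,z],100.7,f),T0)
E
```

```text
[0.4656 0.1265 0.05  ] [0.04672639 0.04549401 0.04670426 0.04800502] [np.float64(99.13637031094571), np.float64(10.658163557739956), np.float64(-77.78352598565775), np.float64(-169.3144868741902)]
delta [0.0022, 0.0269, -0.009] [-29.83, -0.25, -0.22]
delta [0.0024, 0.1159, -0.0088] [-29.83, -0.25, -0.22]
```

Request:
arm_command(deltas=[0.001,0.01,-0.009,-10,0,0,0.001,0.02,-0.009,-20,0,0,0.001,0.03,-0.009,-29.8,0,0,0.001,0.07,-0.009,-29.8,0,0,0.001,0.1,-0.009,-29.8,0,0,0.001,0.1,-0.009,-29.8,0,0,0.001,0.1,-0.009,-29.8,0,0])

```text
time: 19.48
ee_pos: [0.468, 0.1199, 0.0317]
eef_rot: [0.863, 0.079, -0.046, -0.498]
ft_force: [0.1, -0.4, 0.2]
width: 0.087
```

```bash
python3 - <<'E'
from h import *
st()
T0=tool()
delta(pose([.466,.129,.029],100.7,-30),T0)
E
```

```text
{'time': 19.475, 'joint_positions': [0.1048, 0.5847, -0.937, 1.9056, 0.889, 1.3906, -1.0496], 'ee_pos': [0.468, 0.1199, 0.0317], 'ft_force': [0.1027, -0.4492, 0.1957], 'width': 0.087}
[[0.983, 0.09, -0.158], [0.181, -0.492, 0.851], [-0.001, -0.866, -0.5]]
delta [-0.0002, 0.0167, 0.0094] [0.02, -0.17, -0.19]
```

Request:
arm_command(deltas=[0,0.01,0.005,0,0,0,0,0.0165,0.009,0,0,0,0,0.0165,0.009,0,0,0])

```text
time: 19.85
ee_pos: [0.4673, 0.1198, 0.0118]
eef_rot: [0.863, 0.079, -0.047, -0.497]
ft_force: [-0.0, -0.5, -0.1]
width: 0.087
```

Request:
arm_command(deltas=[0,0,0,0,0,0,0,0,0,0,0,0,0,0,0,0,0,0,0,0,0,0,0,0,0,0,0,0,0,0,0,0,0,0,0,0], hand=0, grip_force=20)

```text
time: 20.6
ee_pos: [0.4675, 0.1201, 0.0123]
eef_rot: [0.863, 0.08, -0.047, -0.497]
ft_force: [-0.8, 0.3, 1.2]
width: 0.0456
```

```bash
python3 - <<'E'
from h import *
st()
T0=tool();print("grasp",T0[:3,3]-.019*T0[:3,1])
for f,z in [(-30,.07),(-10,.09),(20,.09),(50,.09),(60,.09)]:delta(pose([.466,.129,z],100.7,f),T0)
E
```

```text
{'time': 20.6, 'joint_positions': [0.0871, 0.6164, -0.9174, 1.9142, 0.916, 1.3701, -1.0776], 'ee_pos': [0.4675, 0.1201, 0.0123], 'ft_force': [-0.7882, 0.2663, 1.2044], 'width': 0.0456}
[[0.983, 0.091, -0.16], [0.184, -0.493, 0.851], [-0.001, -0.865, -0.501]]
grasp [0.46580277 0.12942921 0.02869683]
delta [0.0001, -0.0355, -0.0211] [0.07, -0.07, -0.13]
delta [0.0001, -0.054, -0.0246] [20.07, -0.09, -0.11]
delta [0.0, -0.0596, -0.0165] [50.07, -0.12, -0.09]
delta [0.0, -0.0685, -0.0124] [80.07, -0.15, -0.06]
delta [0.0, -0.0718, -0.0121] [90.07, -0.15, -0.05]
```

Request:
arm_command(deltas=[0,-0.036,-0.021,0,0,0,0,-0.047,-0.023,10,0,0,0,-0.054,-0.0246,20,0,0,0,-0.056,-0.022,30,0,0,0,-0.058,-0.019,40,0,0,0,-0.06,-0.0165,50,0,0,0,-0.063,-0.0145,60,0,0,0,-0.066,-0.013,70,0,0])

```text
time: 21.6
ee_pos: [0.4644, 0.1406, 0.0763]
eef_rot: [-0.419, -0.039, 0.083, 0.903]
ft_force: [-0.5, -0.1, -1.3]
width: 0.0457
```

```bash
python3 - <<'E'
from h import *
st()
T0=tool()
for f,z in [(60,.09),(60,.036)]: delta(pose([.466,.129,z],100.7,f),T0)
E
```

```text
{'time': 21.6, 'joint_positions': [1.1176, 0.8369, -1.3282, 1.9268, 0.1243, 1.0118, -0.0077], 'ee_pos': [0.4644, 0.1406, 0.0763], 'ft_force': [-0.5306, -0.1137, -1.3362], 'width': 0.0457}
[[0.983, -0.117, -0.139], [0.182, 0.634, 0.751], [0.0, -0.764, 0.645]]
delta [-0.0006, -0.0001, 0.0063] [19.82, -0.13, 0.19]
delta [-0.0006, 0.0412, -0.0285] [19.82, -0.13, 0.19]
```

Request:
arm_command(deltas=[0,0,0.004,10,0,0,0,0,0.006,19.8,0,0,0,0.02,-0.01,19.8,0,0,0,0.035,-0.023,19.8,0,0,0,0.0405,-0.0275,19.8,0,0,0,0.0405,-0.0275,19.8,0,0,0,0.0405,-0.0275,19.8,0,0])

```text
time: 22.48
ee_pos: [0.4629, 0.1465, 0.0279]
eef_rot: [-0.261, -0.024, 0.089, 0.961]
ft_force: [-0.2, -0.8, -0.8]
width: 0.0454
```

```bash
python3 - <<'E'
from h import *
st()
T0=tool();print("grasp",T0[:3,3]-.019*T0[:3,1])
for f,z in [(60,.033)]: delta(pose([.466,.129,z],100.7,f),T0)
t=r.camera("side");crop(t["image"],150,290,240,420,"s9.png",4)
E
```

```text
{'time': 22.475, 'joint_positions': [1.1489, 1.1845, -1.2261, 1.8673, 0.0877, 1.0313, 0.2035], 'ee_pos': [0.4629, 0.1465, 0.0279], 'ft_force': [-0.2052, -0.8429, -0.8076], 'width': 0.0454}
[[0.983, -0.159, -0.093], [0.184, 0.848, 0.497], [-0.0, -0.506, 0.863]]
grasp [0.46593986 0.1303853  0.0375031 ]
delta [-0.0002, 0.0011, -0.0045] [0.37, -0.04, 0.06]
```

View pics/s9.png

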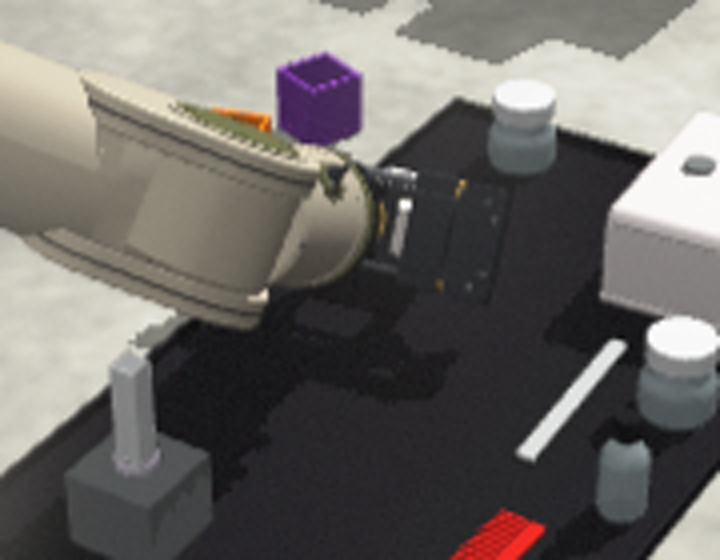

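Request:
arm_command(deltas=[0,0.0012,-0.002,0.2,0,0,0,0.0022,-0.0037,0.3,0,0,0,0.0022,-0.0037,0.3,0,0])

```text
time: 22.9
ee_pos: [0.4626, 0.1463, 0.0227]
eef_rot: [-0.257, -0.023, 0.089, 0.962]
ft_force: [-0.2, 0.7, -1.0]
width: 0.0454
```

Request:
arm_command(deltas=[0,0.0005,-0.0009,0,0,0,0,0.0008,-0.0013,0,0,0,0,0.0008,-0.0013,0,0,0])

```text
time: 23.28
ee_pos: [0.4627, 0.1464, 0.0216]
eef_rot: [-0.257, -0.023, 0.089, 0.962]
ft_force: [-1.1, -1.2, 1.6]
width: 0.0459
```

Request:
arm_command(deltas=[0,0,0,0,0,0,0,0,0,0,0,0,0,0,0,0,0,0,0,0,0,0,0,0,0,0,0,0,0,0], hand=1)

```text
time: 23.9
ee_pos: [0.4627, 0.1464, 0.0213]
eef_rot: [-0.257, -0.023, 0.089, 0.962]
ft_force: [0.1, 0.9, 0.1]
width: 0.084
```

```bash
python3 - <<'E'
from h import *
st()
T0=tool()
for f,z in [(60,.13),(30,.17),(0,.17)]:delta(pose([.466,.13,z],100.7,f),T0)
E
```

```text
{'time': 23.9, 'joint_positions': [1.1466, 1.1991, -1.2162, 1.8643, 0.0919, 1.0281, 0.2114], 'ee_pos': [0.4627, 0.1464, 0.0213], 'ft_force': [0.1349, 0.8888, 0.1479], 'width': 0.084}
[[0.983, -0.16, -0.091], [0.184, 0.851, 0.491], [-0.001, -0.499, 0.866]]
delta [0.0001, -0.0498, 0.0858] [-0.04, -0.13, 0.07]
delta [0.0001, -0.0723, 0.1109] [-30.04, -0.14, 0.03]
delta [0.0001, -0.0793, 0.104] [-60.04, -0.15, -0.0]
```

Request:
arm_command(deltas=[0,-0.025,0.043,0,0,0,0,-0.05,0.086,0,0,0,0,-0.06,0.1,-10,0,0,0,-0.067,0.108,-20,0,0,0,-0.072,0.111,-30,0,0,0,-0.075,0.109,-40,0,0,0,-0.078,0.106,-50,0,0,0,-0.079,0.104,-60,0,0])

```text
time: 24.9
ee_pos: [0.4662, 0.1297, 0.1518]
eef_rot: [0.706, 0.065, -0.064, -0.702]
ft_force: [0.2, 1.8, -1.8]
width: 0.0874
```

Request:
arm_command(deltas=[0,0,0,0,0,0,0,0,0,0,0,0])

```text
time: 25.15
ee_pos: [0.4656, 0.1302, 0.1506]
eef_rot: [-0.704, -0.065, 0.066, 0.705]
ft_force: [0.3, -0.5, 0.1]
width: 0.0867
```

```bash
python3 - <<'E'
from h import *
st()
p,T=wrist(); cv2.imwrite("pics/w10.png",p["image"][:,:,::-1]);np.savez("w10.npz",K=p["intrinsics"],T=T)
crop(p["image"],190,320,260,380,"w10c.png",5)
t=r.camera("side");crop(t["image"],150,290,240,420,"s10.png",4);cv2.imwrite("pics/s10f.png",t["image"][:,:,::-1])
E
```

```text
{'time': 25.15, 'joint_positions': [0.7862, 0.3076, -1.2905, 1.8689, 0.3147, 1.2037, -0.4228], 'ee_pos': [0.4656, 0.1302, 0.1506], 'ft_force': [0.307, -0.4912, 0.1319], 'width': 0.0867}
[[0.983, -0.002, -0.184], [0.184, 0.001, 0.983], [-0.002, -1.0, 0.002]]
```

View pics/w10c.png

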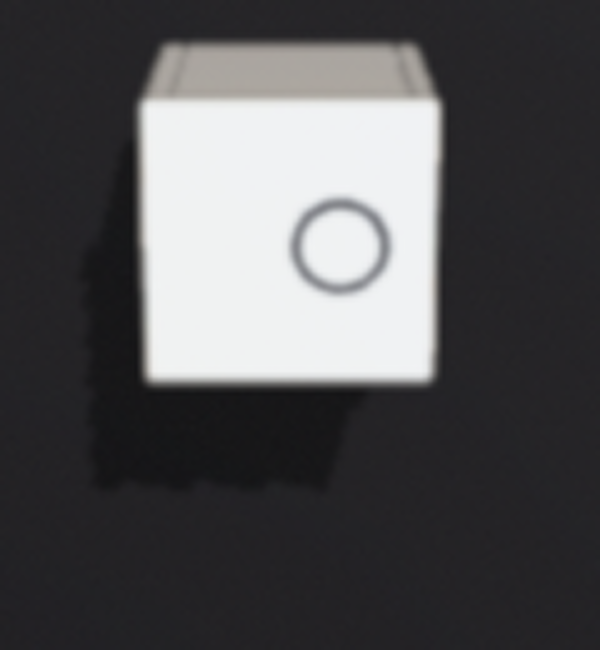

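View pics/s10.png

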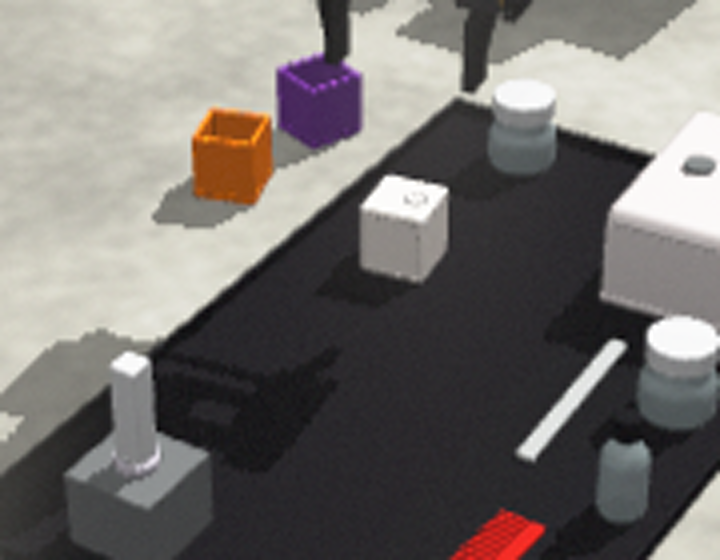

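```bash
python3 - <<'E'
from h import *
w=np.load("w10.npz");p={"intrinsics":w["K"]}
px=lambda x,y:((y+.5)/5-.5+190,(x+.5)/5-.5+260)
W=np.array([onz(p,px(*c),.054,w["T"]) for c in [(139,100),(441,98),(435,382),(145,382)]])
e=W-np.roll(W,1,0);c=W.mean(0);print(np.round(c,4),np.linalg.norm(e,axis=1),[np.degrees(np.arctan2(d[1],d[0])) for d in e])
g=onz(p,px(341,246),.054,w["T"]);print("ring",g,np.linalg.norm(g-c))
T0=tool()
for a in (100.7,80.7,60.7,40.7,21.7,1.7):
    k=(100.7-a)/99; print(a);delta(pose(np.array([.466,.13,.18])*(1-k)+k*np.array([.498,-.198,.20]),a,0),T0)
E
```

```text
[0.465  0.1327 0.054 ] [0.04642172 0.04639313 0.04671478 0.04683488] [np.float64(100.39390582328758), np.float64(11.055601700504708), np.float64(-79.06127267405776), np.float64(-169.30658613910202)]
ring [0.47296133 0.13384762 0.054     ] 0.008050981163204069
100.7
delta [0.0002, -0.0106, 0.0011] [-0.12, -0.27, -0.14]
80.7
delta [-0.0054, -0.0148, -0.0653] [-0.1, 19.73, -0.16]
60.7
delta [-0.0111, -0.019, -0.1316] [-0.07, 39.73, -0.18]
40.7
delta [-0.0167, -0.0231, -0.1979] [-0.04, 59.73, -0.19]
21.7
delta [-0.0221, -0.0271, -0.2609] [-0.0, 78.73, -0.2]
1.7
delta [-0.0277, -0.0313, -0.3273] [0.03, 98.73, -0.21]
```

Request:
arm_command(deltas=[-0.003,-0.013,-0.033,0,10,0,-0.0054,-0.015,-0.065,0,20,0,-0.008,-0.017,-0.098,0,30,0,-0.011,-0.019,-0.13,0,40,0,-0.014,-0.021,-0.165,0,50,0,-0.0167,-0.023,-0.198,0,60,0,-0.02,-0.025,-0.23,0,70,0,-0.022,-0.027,-0.26,0,80,0])

```text
time: 26.25
ee_pos: [0.4913, -0.1322, 0.1772]
eef_rot: [-0.579, 0.406, -0.404, 0.58]
ft_force: [0.3, 0.5, -0.3]
width: 0.0871
```

```bash
python3 - <<'E'
from h import *
st()
T0=tool()
delta(pose([.498,-.198,.20],1.7,0),T0)
E
```

```text
{'time': 26.25, 'joint_positions': [1.0418, 0.2261, -0.9627, 1.7832, 0.194, 1.2361, -1.1949], 'ee_pos': [0.4913, -0.1322, 0.1772], 'ft_force': [0.2956, 0.4586, -0.2776], 'width': 0.0871}
[[0.343, -0.002, 0.94], [-0.94, 0.002, 0.343], [-0.003, -1.0, -0.001]]
delta [0.0641, -0.004, -0.0163] [0.1, 18.33, -0.14]
```

Request:
arm_command(deltas=[0.03,-0.004,-0.008,0,9,0,0.064,-0.004,-0.016,0,18.3,0,0.064,-0.004,-0.016,0,18.3,0,0.064,-0.004,-0.016,0,18.3,0])

```text
time: 26.75
ee_pos: [0.499, -0.1952, 0.1811]
eef_rot: [-0.51, 0.491, -0.489, 0.51]
ft_force: [-0.1, -0.1, 0.4]
width: 0.0869
```

```bash
python3 - <<'E'
from h import *
st()
T0=tool()
delta(pose([.498,-.198,.10],1.7,0),T0)
p,T=wrist(); cv2.imwrite("pics/w11.png",p["image"][:,:,::-1]);np.savez("w11.npz",K=p["intrinsics"],T=T)
crop(p["image"],180,330,270,400,"w11c.png",5)
t=r.camera("top");crop(t["image"],190,290,150,280,"t11.png",6)
E
```

```text
{'time': 26.75, 'joint_positions': [1.0469, 0.274, -0.8736, 1.7153, 0.218, 1.2573, -1.4079], 'ee_pos': [0.499, -0.1952, 0.1811], 'ft_force': [-0.0567, -0.1495, 0.3871], 'width': 0.0869}
[[0.04, -0.002, 0.999], [-0.999, 0.002, 0.04], [-0.002, -1.0, -0.002]]
delta [0.003, 0.1001, -0.0009] [0.11, 0.56, -0.13]
```

View pics/w11.png

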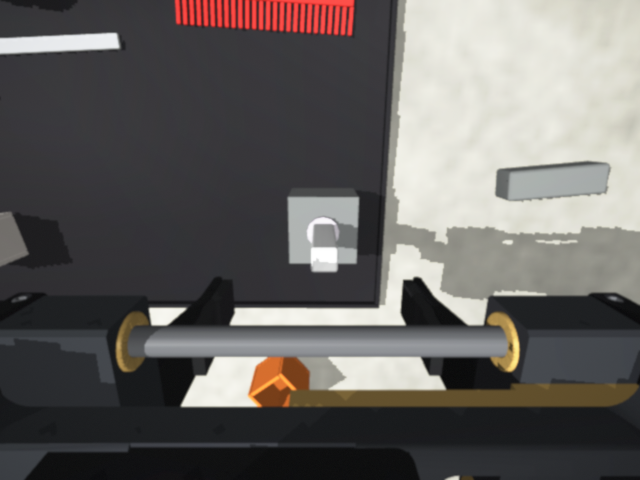

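View pics/t11.png

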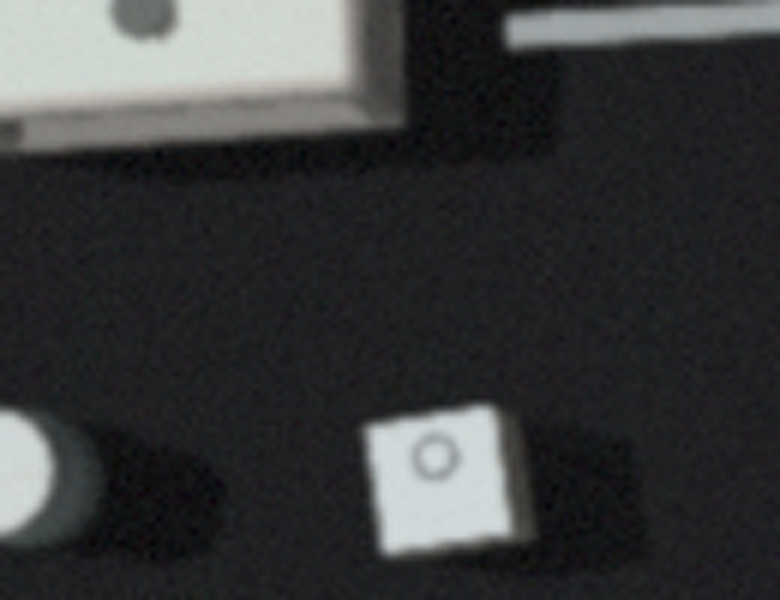

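```bash
python3 - <<'E'
from h import *
t=r.camera("top")
print("ring top",onz(t,[(456.5)/6-.5+190,(436.5)/6-.5+150],.054))
w=np.load("w11.npz");p={"intrinsics":w["K"]}
print("handle",onz(p,(259.5,324.3),.126,w["T"]), "collar",onz(p,(232,322.5),.060,w["T"]))
print("stand",np.mean([onz(p,c,.054,w["T"]) for c in [(196,288),(196,358),(264,289),(264,359)]],0))
delta(pose([.498,-.198,.10],1.7,0))
E
```

```text
ring top [0.47299106 0.13427254 0.054     ]
handle [ 0.49800139 -0.1992931   0.126     ] collar [ 0.49825957 -0.19885395  0.06      ]
stand [ 0.49745051 -0.19984116  0.054     ]
delta [0.0037, 0.1006, -0.0014] [0.08, 0.66, -0.06]
```

View pics/w11c.png

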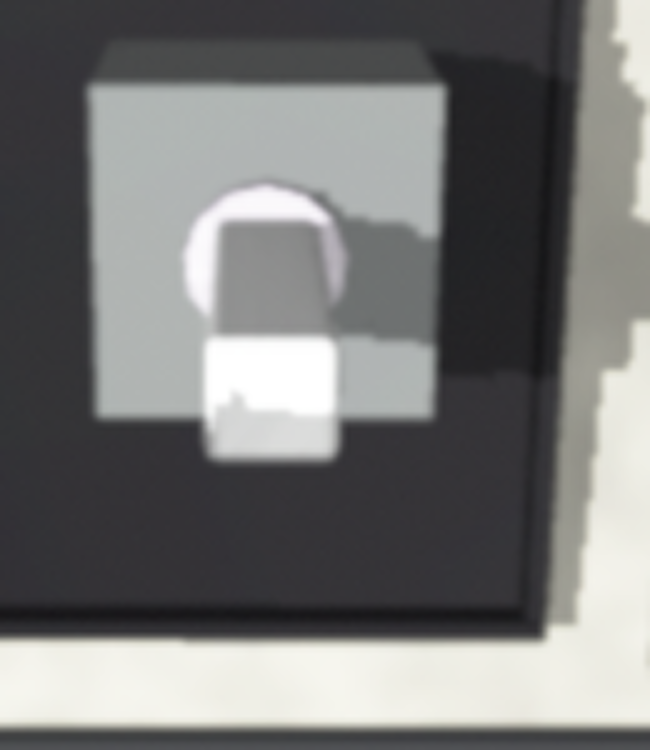

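Request:
arm_command(deltas=[0.0045,0.02,-0.0014,0,0.3,0,0.0045,0.06,-0.0014,0,0.3,0,0.0045,0.09,-0.0014,0,0.3,0,0.0045,0.1,-0.0014,0,0.3,0,0.0045,0.1,-0.0014,0,0.3,0])

```text
time: 27.52
ee_pos: [0.4979, -0.1992, 0.0813]
eef_rot: [0.509, -0.492, 0.49, -0.508]
ft_force: [-0.0, 0.7, 0.1]
width: 0.0869
```

```bash
python3 - <<'E'
from h import *
st()
delta(pose([.498,-.1988,.10],2.0,0))
p,T=wrist(); cv2.imwrite("pics/w12.png",p["image"][:,:,::-1])
E
```

```text
{'time': 27.525, 'joint_positions': [0.9998, 0.3877, -0.8278, 1.821, 0.3214, 1.0757, -1.4828], 'ee_pos': [0.4979, -0.1992, 0.0813], 'ft_force': [-0.0405, 0.6731, 0.1369], 'width': 0.0869}
[[0.035, -0.002, 0.999], [-0.999, 0.001, 0.035], [-0.001, -1.0, -0.002]]
delta [-0.0004, 0.0003, 0.0001] [0.12, 0.01, -0.06]
```

View pics/w12.png

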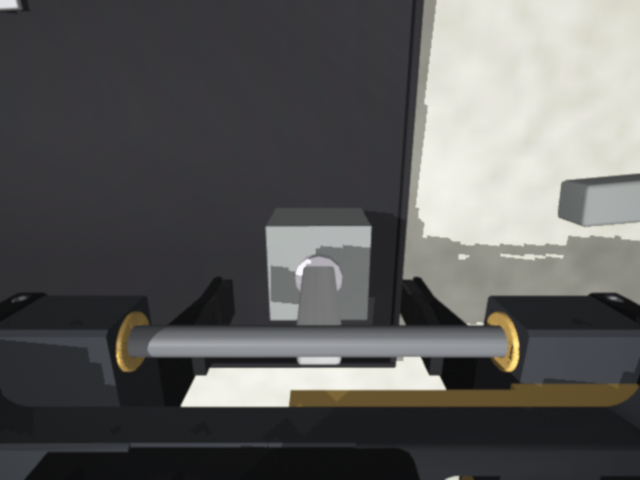

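Request:
arm_command(deltas=[0,0,0,0,0,0,0,0,0,0,0,0,0,0,0,0,0,0,0,0,0,0,0,0,0,0,0,0,0,0,0,0,0,0,0,0,0,0,0,0,0,0], hand=0, grip_force=30)

```text
time: 28.45
ee_pos: [0.4981, -0.1995, 0.0817]
eef_rot: [0.509, -0.492, 0.491, -0.508]
ft_force: [-0.2, -0.6, 0.2]
width: 0.0249
```

Request:
arm_command(deltas=[0,0,0,0,0,0,0,0,0,0,0,0])

```text
time: 28.7
ee_pos: [0.4981, -0.1995, 0.0817]
eef_rot: [0.509, -0.492, 0.491, -0.508]
ft_force: [0.7, -0.4, -0.8]
width: 0.0176
```

```bash
python3 - <<'E'
from h import *
st()
E
```

```text
{'time': 28.7, 'joint_positions': [1.0, 0.3871, -0.8278, 1.8207, 0.3215, 1.0756, -1.4831], 'ee_pos': [0.4981, -0.1995, 0.0817], 'ft_force': [0.6925, -0.3947, -0.8049], 'width': 0.0176}
[[0.034, -0.001, 0.999], [-0.999, 0.0, 0.034], [-0.0, -1.0, -0.001]]
```

Request:
arm_command(deltas=[0,0,0,0,0,0,0,-0.02,0,0,0,0,0,-0.05,0,0,0,0,0,-0.08,0,0,0,0,0,-0.09,0,0,0,0,0,-0.09,0,0,0,0,0,-0.09,0,0,0,0])

```text
time: 29.58
ee_pos: [0.4977, -0.1994, 0.1707]
eef_rot: [0.509, -0.492, 0.49, -0.508]
ft_force: [0.3, 0.3, -0.5]
width: 0.0178
```

```bash
python3 - <<'E'
from h import *
st()
p,T=wrist(); cv2.imwrite("pics/w13.png",p["image"][:,:,::-1])
t=r.camera("side");crop(t["image"],150,290,240,420,"s13.png",4)
T0=tool()
for k in(0.5,1): delta(pose(np.array([.498,-.1995,.0])*(1-k)+k*np.array([.473,.134,0])+[0,0,.172],2.0,0,tcp=True),T0)
E
```

```text
{'time': 29.575, 'joint_positions': [1.048, 0.2845, -0.8687, 1.7274, 0.2283, 1.2387, -1.4129], 'ee_pos': [0.4977, -0.1994, 0.1707], 'ft_force': [0.2665, 0.3389, -0.4907], 'width': 0.0178}
[[0.034, -0.003, 0.999], [-0.999, 0.001, 0.034], [-0.001, -1.0, -0.003]]
delta [-0.1669, -0.001, -0.0065] [0.16, -0.02, -0.08]
delta [-0.334, -0.0008, -0.0132] [0.16, -0.02, -0.08]
```

View pics/s13.png

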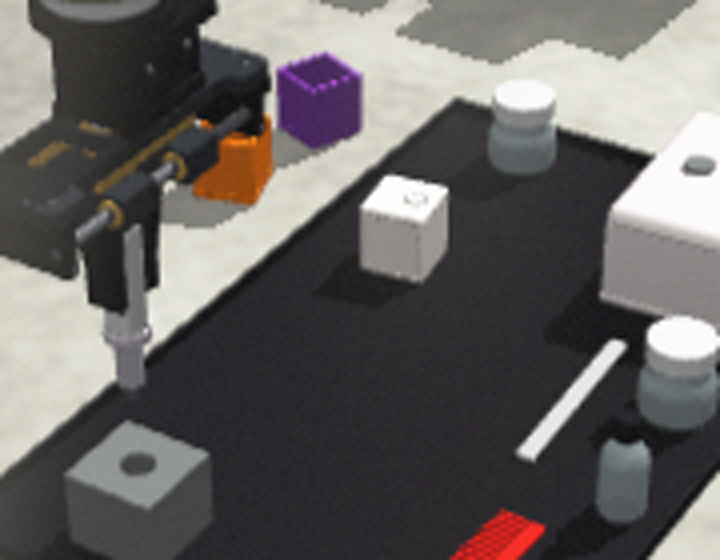

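View pics/w13.png

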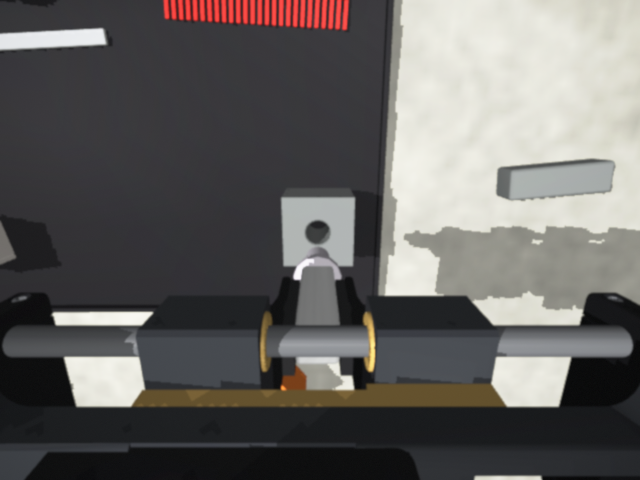

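Request:
arm_command(deltas=[-0.03,0,-0.001,0,0,0,-0.075,0,-0.003,0,0,0,-0.12,0,-0.005,0,0,0,-0.17,0,-0.0065,0,0,0,-0.22,0,-0.009,0,0,0,-0.265,0,-0.01,0,0,0,-0.305,0,-0.012,0,0,0,-0.334,0,-0.013,0,0,0])

```text
time: 30.68
ee_pos: [0.473, 0.1358, 0.1714]
eef_rot: [0.509, -0.492, 0.49, -0.509]
ft_force: [0.2, -0.7, -1.0]
width: 0.0178
```

Request:
arm_command(deltas=[0,0,0,0,0,0,0,0,0,0,0,0,0,0,0,0,0,0])

```text
time: 31.05
ee_pos: [0.4739, 0.1327, 0.1716]
eef_rot: [0.509, -0.492, 0.491, -0.508]
ft_force: [-0.4, 0.6, -1.2]
width: 0.0174
```

```bash
python3 - <<'E'
from h import *
st()
T0=tool()
delta(pose([.473,.134,.172],2.0,0,tcp=True),T0)
delta(pose([.473,.134,.135],2.0,0,tcp=True),T0)
E
```

```text
{'time': 31.05, 'joint_positions': [0.6299, 0.2155, -1.0872, 1.8271, 0.202, 1.2214, -2.0559], 'ee_pos': [0.4739, 0.1327, 0.1716], 'ft_force': [-0.4299, 0.6056, -1.1974], 'width': 0.0174}
[[0.033, -0.002, 0.999], [-0.999, 0.0, 0.033], [-0.0, -1.0, -0.002]]
delta [-0.0013, -0.0004, -0.0008] [0.11, -0.12, -0.0]
delta [-0.0013, 0.0366, -0.0008] [0.11, -0.12, -0.0]
```

Request:
arm_command(deltas=[-0.001,0.015,-0.0008,0,0,0,-0.0013,0.03,-0.0008,0,0,0,-0.0013,0.0366,-0.0008,0,0,0,-0.0013,0.0366,-0.0008,0,0,0,-0.0013,0.0366,-0.0008,0,0,0])

```text
time: 31.68
ee_pos: [0.473, 0.1354, 0.1355]
eef_rot: [0.509, -0.492, 0.491, -0.508]
ft_force: [-1.5, 0.1, -0.1]
width: 0.0177
```

```bash
python3 - <<'E'
from h import *
st()
p,T=wrist(); crop(p["image"],200,340,250,390,"w14.png",5);np.savez("w14.npz",K=p["intrinsics"],T=T)
t=r.camera("side");crop(t["image"],170,250,310,390,"s14.png",8)
for P in ([.473,.134,.054],[.473,.134,.0653],[.473,.134,.0773],[.473,.134,.107]):
    print((proj(t,P)-[310,170]+.5)*8-.5,(proj(p,P,T)-[250,200]+.5)*5-.5)
E
```

```text
{'time': 31.675, 'joint_positions': [0.5955, 0.2634, -1.0704, 1.8713, 0.2515, 1.1542, -2.0998], 'ee_pos': [0.473, 0.1354, 0.1355], 'ft_force': [-1.5376, 0.0848, -0.0619], 'width': 0.0177}
[[0.035, -0.001, 0.999], [-0.999, 0.001, 0.035], [-0.001, -1.0, -0.001]]
[271.89413086 235.158467  ] [351.49725221 230.84411552]
[272.29522955 206.3933833 ] [352.00685568 255.65890038]
[272.72495626 175.57522007] [352.59926292 284.50575696]
[273.80562082  98.07457709] [354.34800039 369.65930508]
```

View pics/s14.png

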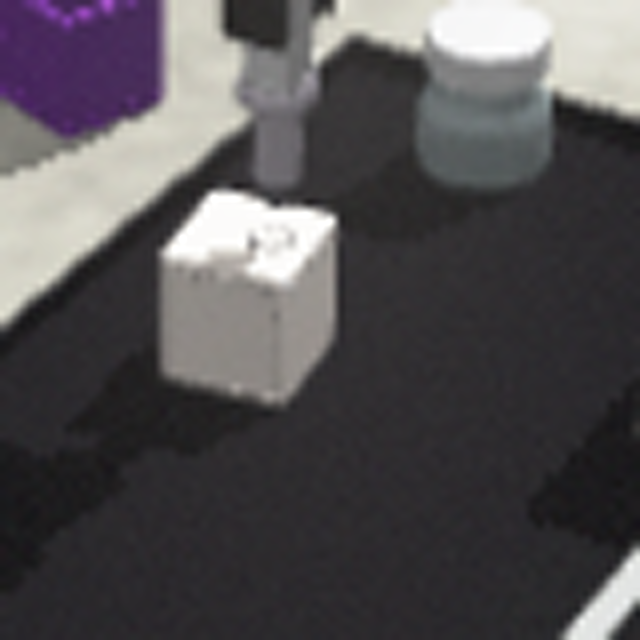

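View pics/w14.png

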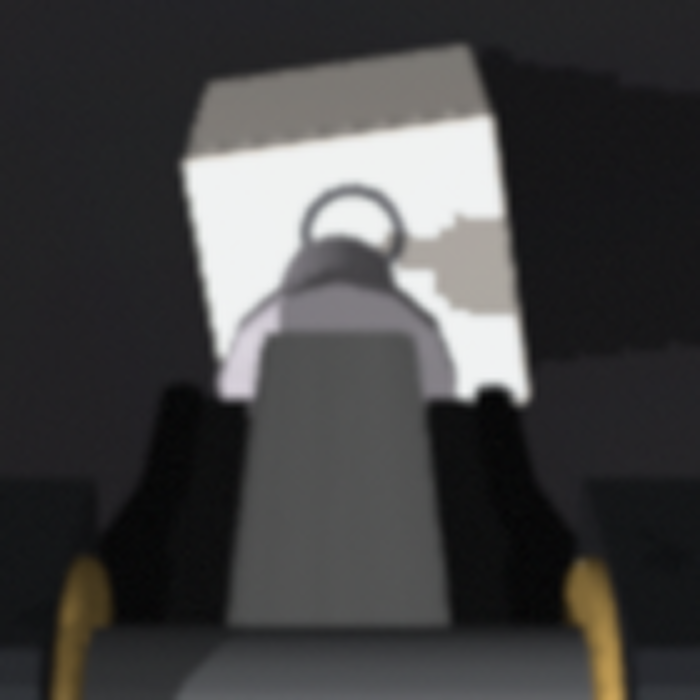

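```bash
python3 - <<'E'
from h import *
w=np.load("w14.npz");p={"intrinsics":w["K"]};T=w["T"]
t=r.camera("side")
th=np.linspace(0,2*np.pi,73)
def circ(x,y,z,R_): return np.array([(proj(p,[x+R_*np.cos(a),y+R_*np.sin(a),z],T)-[250,200]+.5)*5-.5 for a in th])
for dz in (0,.002):
  for x in (.471,.473,.475,.477):
    c=circ(x,.1354,.0778+dz,.008);d=circ(x,.1354,.1078+dz,.014);s=(proj(t,[x,.1354,.0778+dz])-[310,170]+.5)*8-.5
    e=circ(x,.1354,.0658+dz,.0035)
    print(dz,x,"barrel top",c[:,1].min().round(),"xr",c[:,0].min().round(),c[:,0].max().round(),"collar",d[:,1].min().round(),d[:,0].min().round(),d[:,0].max().round(),"tipmin",e[:,1].min().round(),"side",s.round())
E
```

```text
0 0.471 barrel top 244.0 xr 283.0 400.0 collar 277.0 225.0 459.0 tipmin 247.0 side [270. 171.]
0 0.473 barrel top 230.0 xr 284.0 401.0 collar 261.0 226.0 460.0 tipmin 233.0 side [275. 173.]
0 0.475 barrel top 216.0 xr 284.0 402.0 collar 245.0 226.0 461.0 tipmin 220.0 side [280. 174.]
0 0.477 barrel top 201.0 xr 284.0 402.0 collar 229.0 226.0 462.0 tipmin 206.0 side [285. 176.]
0.002 0.471 barrel top 249.0 xr 283.0 401.0 collar 283.0 224.0 460.0 tipmin 251.0 side [270. 166.]
0.002 0.473 barrel top 234.0 xr 283.0 402.0 collar 267.0 225.0 461.0 tipmin 238.0 side [275. 167.]
0.002 0.475 barrel top 220.0 xr 284.0 402.0 collar 251.0 225.0 462.0 tipmin 224.0 side [280. 169.]
0.002 0.477 barrel top 206.0 xr 284.0 403.0 collar 234.0 225.0 463.0 tipmin 211.0 side [285. 171.]
```

Request:
arm_command(deltas=[0.0015,0.003,0,0,0,0,0.0016,0.006,0,0,0,0,0.0016,0.009,0,0,0,0,0.0016,0.01,0,0,0,0,0.0016,0.01,0,0,0,0])

```text
time: 32.45
ee_pos: [0.4728, 0.1336, 0.1252]
eef_rot: [0.509, -0.492, 0.491, -0.508]
ft_force: [-0.1, -0.8, -0.7]
width: 0.0178
```

```bash
cat >> h.py <<'E'
def avgf(n=8):
    F=[]
    for i in range(n):
        F.append(r.read_state()["ft_force"]);last=r.camera("side")
    F=np.array(F);print("F",F.mean(0).round(2),"sd",F.std(0).round(2));return last
E
python3 - <<'E'
from h import *
st();t=avgf();crop(t["image"],170,250,310,390,"s15.png",8)
st()
E
```

```text
{'time': 32.45, 'joint_positions': [0.5893, 0.2766, -1.0633, 1.8838, 0.2652, 1.1356, -2.1078], 'ee_pos': [0.4728, 0.1336, 0.1252], 'ft_force': [-0.131, -0.8088, -0.6737], 'width': 0.0178}
[[0.035, -0.002, 0.999], [-0.999, 0.0, 0.035], [-0.0, -1.0, -0.002]]
F [-0.23  0.   -0.83] sd [0.3  0.64 0.26]
{'time': 32.85, 'joint_positions': [0.5895, 0.2764, -1.0633, 1.8837, 0.2652, 1.1357, -2.1078], 'ee_pos': [0.4729, 0.1336, 0.1253], 'ft_force': [-0.7631, -0.4415, -1.3452], 'width': 0.0179}
[[0.035, -0.001, 0.999], [-0.999, 0.0, 0.035], [-0.0, -1.0, -0.001]]
```

View pics/s15.png

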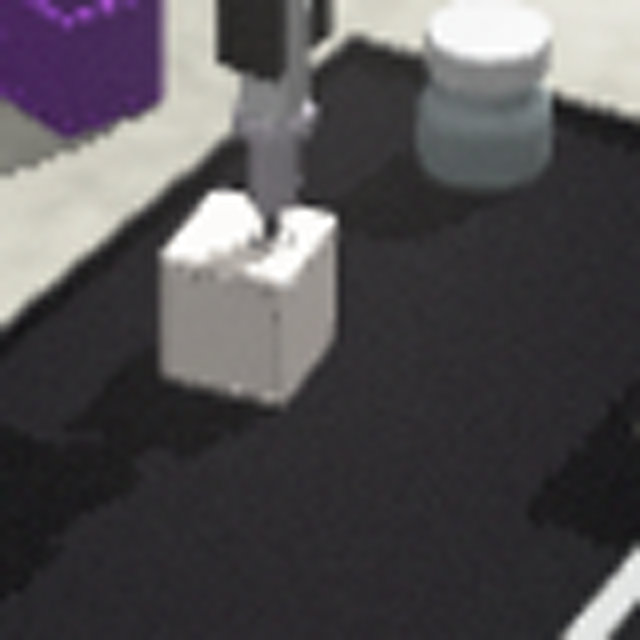

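Request:
arm_command(deltas=[0.0002,0.001,0,0,0,0,0.0002,0.002,0,0,0,0,0.0002,0.003,0,0,0,0,0.0002,0.004,0,0,0,0,0.0002,0.004,0,0,0,0])

```text
time: 33.48
ee_pos: [0.4729, 0.1334, 0.1213]
eef_rot: [0.509, -0.492, 0.491, -0.508]
ft_force: [-0.3, -0.8, 0.7]
width: 0.0181
```

```bash
python3 - <<'E'
from h import *
t=avgf(12);st()
E
```

```text
F [-0.32 -0.52  0.74] sd [0.43 0.45 0.45]
{'time': 34.075, 'joint_positions': [0.586, 0.2821, -1.0604, 1.8882, 0.2711, 1.1284, -2.1121], 'ee_pos': [0.4729, 0.1334, 0.1213], 'ft_force': [-0.3521, -0.5742, 1.1583], 'width': 0.0178}
[[0.035, -0.001, 0.999], [-0.999, 0.0, 0.035], [-0.0, -1.0, -0.001]]
```

Request:
arm_command(deltas=[0,0.001,0,0,0,0,0,0.002,0,0,0,0,0,0.003,0,0,0,0,0,0.0037,0,0,0,0,0,0.0037,0,0,0,0,0,0.0037,0,0,0,0])

```text
time: 34.83
ee_pos: [0.4729, 0.1334, 0.1176]
eef_rot: [0.509, -0.492, 0.491, -0.508]
ft_force: [0.5, -0.7, 1.1]
width: 0.018
```

```bash
python3 - <<'E'
from h import *
t=avgf(16);st();crop(t["image"],170,250,310,390,"s16.png",8)
p,T=wrist(); crop(p["image"],200,340,250,390,"w16.png",5)
t=r.camera("top");crop(t["image"],190,290,150,280,"t16.png",6)
E
```

```text
F [ 0.04 -0.87  1.86] sd [0.45 0.38 0.46]
{'time': 35.625, 'joint_positions': [0.5822, 0.2875, -1.0577, 1.8921, 0.2768, 1.1218, -2.1166], 'ee_pos': [0.4729, 0.1334, 0.1176], 'ft_force': [-0.4497, -0.8245, 1.5484], 'width': 0.0176}
[[0.035, -0.001, 0.999], [-0.999, 0.0, 0.035], [-0.0, -1.0, -0.001]]
```

View pics/s16.png

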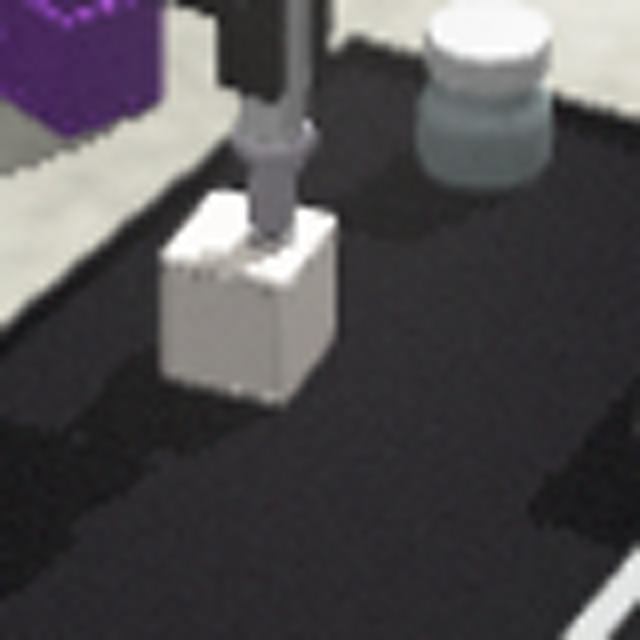

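View pics/w16.png

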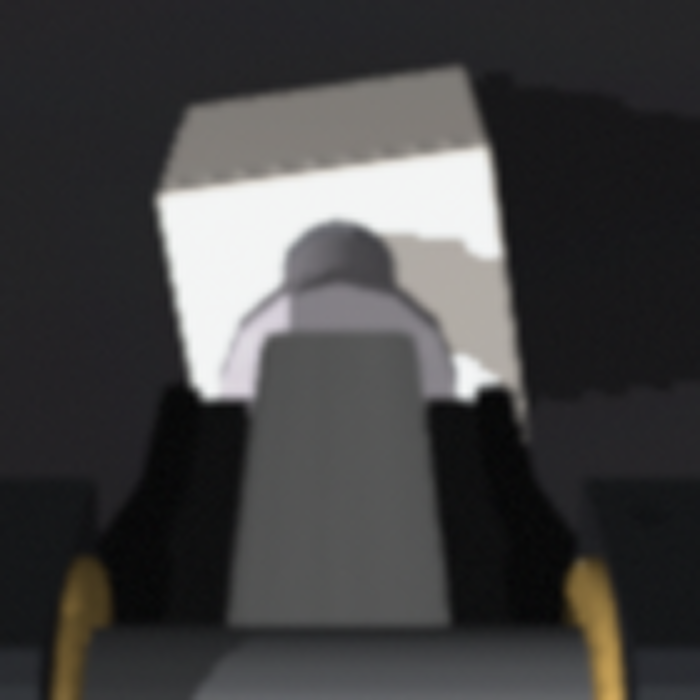

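```bash
python3 - <<'E'
from h import *
p,T=wrist()
f=lambda P:((proj(p,P,T)-[250,200]+.5)*5-.5).round()
c=np.array([.465,.1327,.054]);a=np.radians(10.9);u=np.array([np.cos(a),np.sin(a),0]);v=np.array([-np.sin(a),np.cos(a),0])
print("back corners",f(c+.023*u+.023*v),f(c+.023*u-.023*v),"(seen 155,193 / 490,148)")
th=np.linspace(0,2*np.pi,73)
for x,y in((.4729,.1334),(.471,.1334),(.4729,.135)):
  b=np.array([f([x+.008*np.cos(t),y+.008*np.sin(t),.060]) for t in th]);print(x,y,"barrel",b[:,1].min(),b[:,0].min(),b[:,0].max(),"(seen 220, 284-396)")
  d=np.array([f([x+.014*np.cos(t),y+.014*np.sin(t),.090]) for t in th]);print("   collar",d[:,1].min(),d[:,0].min(),d[:,0].max(),"(seen 283,219-455)")
E
```

```text
back corners [154. 193.] [486. 144.] (seen 155,193 / 490,148)
0.4729 0.1334 barrel 230.0 284.0 401.0 (seen 220, 284-396)
   collar 261.0 226.0 460.0 (seen 283,219-455)
0.471 0.1334 barrel 243.0 283.0 401.0 (seen 220, 284-396)
   collar 277.0 225.0 459.0 (seen 283,219-455)
0.4729 0.135 barrel 229.0 272.0 389.0 (seen 220, 284-396)
   collar 261.0 212.0 447.0 (seen 283,219-455)
```

```bash
python3 - <<'E'
from h import *
p,T=wrist(); crop(p["image"],230,310,285,350,"w17.png",9)
f=lambda P:((proj(p,P,T)-[285,230]+.5)*9-.5)
th=np.linspace(0,2*np.pi,145)
tz=tool()[2,3]
for tilt in (-.05,0,.05,.1):
  for x0 in (.4729,):
    def Q(pt): # tilt about y through grip pivot
        o=np.array([x0,.1334,tz+.019]); z0=tz-.0697
        d=np.array(pt)+[0,0,z0]-[0,0,o[2]]
        return o+R.from_rotvec([0,tilt,0]).apply(d)
    def c(z,rr): return np.array([f(Q([rr*np.cos(t),rr*np.sin(t),z])) for t in th])
    print(tilt,"tip6",c(.006,.0035)[:,1].min().round(),"barrelbot",c(.012,.008)[:,1].min().round(),"barreltop",c(.042,.008)[:,1].min().round(),"collarbot",c(.042,.014)[:,1].min().round(),"collartop",c(.048,.014)[:,1].min().round(),"handlefrontbot",f(Q([.009,.009,.048])).round(),f(Q([.009,-.009,.048])).round())
t=r.camera("side");crop(t["image"],150,230,310,380,"s17.png",9)
E
```

```text
-0.05 tip6 125.0 barrelbot 97.0 barreltop 256.0 collarbot 171.0 collartop 206.0 handlefrontbot [167. 274.] [450. 284.]
0 tip6 174.0 barrelbot 143.0 barreltop 287.0 collarbot 200.0 collartop 232.0 handlefrontbot [166. 301.] [448. 311.]
0.05 tip6 224.0 barrelbot 190.0 barreltop 318.0 collarbot 231.0 collartop 259.0 handlefrontbot [166. 329.] [447. 338.]
0.1 tip6 275.0 barrelbot 238.0 barreltop 350.0 collarbot 262.0 collartop 286.0 handlefrontbot [165. 357.] [445. 366.]
```

View pics/w17.png

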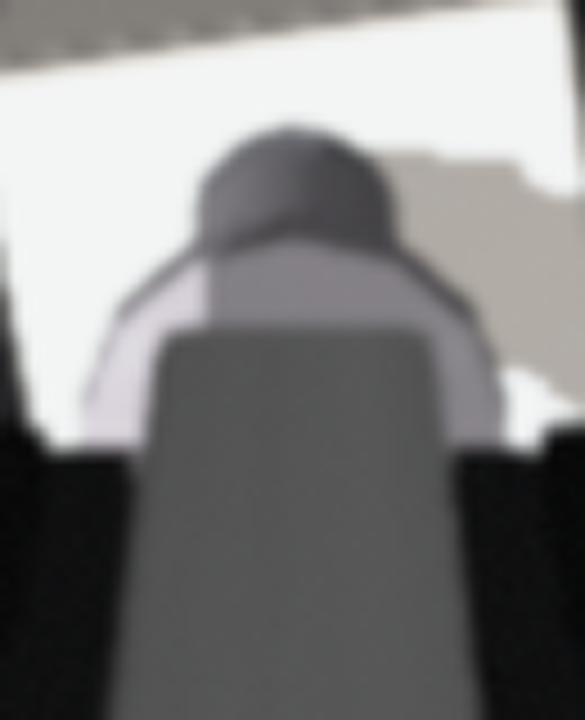

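View pics/s17.png

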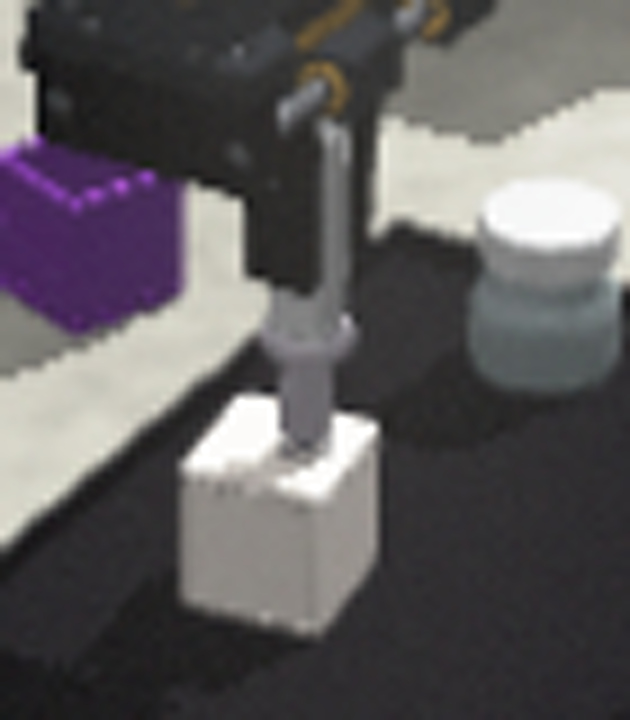

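```bash
python3 - <<'E'
from h import *
t=avgf(6);st()
r.close_job()
E
```

```text
F [ 0.28 -0.94  1.88] sd [0.52 0.51 0.37]
{'time': 36.175, 'joint_positions': [0.5822, 0.2875, -1.0577, 1.8922, 0.2768, 1.1218, -2.1166], 'ee_pos': [0.4729, 0.1334, 0.1176], 'ft_force': [0.5729, -0.3881, 2.853], 'width': 0.0179}
[[0.035, -0.001, 0.999], [-0.999, 0.0, 0.035], [-0.0, -1.0, -0.001]]
the job is handed in; nothing more can be done
```

I handed the job in at 36.2 s, with the gauge held upright on the ring. I turned the white pot over in two quarter turns: mouth-up to its side, then a fresh grip and its side to mouth-down. Then I released it, drew the gauge from its stand and pressed it onto the ring. My first grip could not turn the pot far enough, because the arm's joints neared their limits. I set the pot down, took it by the other pair of sides and did the turns further left on the tray.

**What the last checks showed:**
- **Pot:** it stands mouth-down and the ring is visible on top. The wrist and top cameras put the ring at about (0.473, 0.134) and agree within 0.5 mm.
- **Force:** the wrist force rose by about 2.7 N over the hanging gauge. That corresponds to the tip being about 6 mm in, which agrees with the measured height.
- **Tip position:** the side camera showed the tip on the ring just before contact. The barrel then hid it, so I estimate it within about 2 mm.
- **Gauge tilt (checks disagree):** the side camera shows the gauge within about 0.03 rad of upright. The wrist-camera fit suggested up to 0.08 rad, tip forward, and a shift of about 2 mm at the barrel's end between the last hover and contact that I could not explain. Both readings are inside the 0.15 rad limit, and I did not settle which is right.

I saw no bystander moved in the pictures, but I did not measure their positions at the end.

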